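Close up the drug safe and set its alarm with the key

TASK

Close up the drug safe: put every ampoule pack into its well and slide the cover fully shut. Then take the key from its stand, push it fully into the console's key switch, turn it clockwise to its stop and back home, pull it straight out and stand it in its stand again. Finally confirm: try the console's three push keys slowly and gently, and when you feel the one that snaps (the worn ones stay soft) keep it pressed past the snap for two seconds and let go; leave everything else where it is.

Things in the scene. Friction and masses are not known exactly. Their poses are not given: they have to be found in the camera images.
- well (a point): Centre of the inner floor of the drug safe's open well. The safe is a fixed steel unit, 175 mm (its x) by 318 mm (its y). The well is 160 mm (x) by 135 mm (y) inside, 42 mm deep, its floor 6 mm above the bench, walls 7.5 mm thick. Axes: along the safe's sides, z up; the cover is parked on the -y side of the well, over a solid deck.
- cover_bar (a point): Centre of the black bar on the safe's flat grey sliding cover, to pinch or push from above: 60 mm (along the safe's x) by 10 mm (its y), 24 mm tall, in the middle of the cover plate (163 x 145 x 4 mm; its upper face is 12 mm below this point). Same axes as the safe; the cover slides along the safe's +y to shut over the well.
- cover (a joint): Slide of the safe's cover in m along the safe's +y: parked open at 0 to 0.02, fully shut against its end stop at 0.165. Sliding friction about 2 N; it stays where it is left.
- lock_mouth (a point): Mouth of the key switch in the top of the fixed white console (90 mm along its x, 225 along y, 45 high). The slot goes 30 mm straight down, 18 mm long along the console's x and 7 mm wide along its y when home, lips rounded; it lies in a 36 mm steel disc in a black bezel. Axes: the console's (they do not turn with the switch), z up. The key is fully in when its collar sits on the disc.
- lock (a joint): Angle of the key switch in rad: 0 home, grows clockwise seen from above to its stop at 1.4. It has a friction of about 0.04 N m and no spring: it must be turned back. The key has about 0.13 rad of play in the slot either way.
- key_grip (a point): Where to grip the key, on the axis of its black bow: 28 mm (key's x) by 10 mm (key's y), from 24 mm below this point to 16 mm above it. Under it a brass collar 36 x 20 x 4 mm (underside 28 mm below this point), then the blade. z is up the key. It weighs 40 g and at first stands upright in its stand. Half a turn about z makes no difference.
- key_tip (a point): Lower end of the key's blade, 26 mm below the underside of the collar and 54 mm below key_grip. The blade is 16 mm (key's x) by 5 mm (key's y) with a rounded end.
- stand_mouth (a point): Centre of the mouth of the key stand's pocket: a fixed black block 60 mm (its x) by 50 mm (its y), 34 mm high, with a pocket 24 mm (x) by 12 mm (y) and 30 mm deep from its top. This point is in the top face, on which the key's collar rests; the key's x lies along the stand's x. z up.
- place1 (a point): Centre of the top of push key 1 of the row of three on the console, unpressed. All look alike: white round caps 22 mm across, 6 mm of travel straight down, tops 14 mm above the console, 42.5 mm apart, black housings 32 mm across and 6 mm high. One of the three snaps, two are worn and soft; which is where changes from start to start and must be felt. Console's axes.
- place2 (a point): Centre of the top of push key 2 of the row of three on the console, unpressed. All look alike: white round caps 22 mm across, 6 mm of travel straight down, tops 14 mm above the console, 42.5 mm apart, black housings 32 mm across and 6 mm high. One of the three snaps, two are worn and soft; which is where changes from start to start and must be felt. Console's axes.
- place3 (a point): Centre of the top of push key 3 of the row of three on the console, unpressed. All look alike: white round caps 22 mm across, 6 mm of travel straight down, tops 14 mm above the console, 42.5 mm apart, black housings 32 mm across and 6 mm high. One of the three snaps, two are worn and soft; which is where changes from start to start and must be felt. Console's axes.
- snap_key (a joint): Travel in m of the stem of the one push key that works, wherever it stands: 0 unbroken, 0.0045 fully down. Its cap first gives 1.5 mm while the force rises to 5 N; then the stem breaks over (snaps) and gives way 4.5 mm while the force falls to 1.6 N; then it is at its bottom stop. It springs back when let go.
- soft_key1 (a joint): Travel in m of one of the two worn push keys, wherever it stands: 0 up, 0.006 fully down. Its force stays soft, 0.5 N rising to 1.3 N at the bottom stop, with no snap. It springs back.
- soft_key2 (a joint): Travel in m of one of the two worn push keys, wherever it stands: 0 up, 0.006 fully down. Its force stays soft, 0.5 N rising to 1.3 N at the bottom stop, with no snap. It springs back.
- pack1_mid (a point): Centre of an ampoule pack: white plastic box with a paper band, 44 mm (x) by 24 mm (y) by 22 mm high, about 50 g, lying on the bench with z up. Between two and four packs are present; the absent ones read None.
- pack2_mid (a point): Centre of an ampoule pack: white plastic box with a paper band, 44 mm (x) by 24 mm (y) by 22 mm high, about 50 g, lying on the bench with z up. Between two and four packs are present; the absent ones read None.
- pack3_mid (a point): Centre of an ampoule pack: white plastic box with a paper band, 44 mm (x) by 24 mm (y) by 22 mm high, about 50 g, lying on the bench with z up. Between two and four packs are present; the absent ones read None.
- pack4_mid (a point): Centre of an ampoule pack: white plastic box with a paper band, 44 mm (x) by 24 mm (y) by 22 mm high, about 50 g, lying on the bench with z up. Between two and four packs are present; the absent ones read None.
- tape_roll: Bystander, to be left alone: white roll of tape lying flat, 70 mm across, 28 high. Origin at the centre of its underside.
- galley_pot: Bystander, to be left alone: steel bowl, 80 mm across, 36 high. Origin at the centre of its underside.
- gel_bottle: Bystander, to be left alone: clear bottle, 60 mm across, 160 high. Origin at the centre of its underside.
- jar: Bystander, to be left alone: white jar, 52 mm across, 70 high. Origin at the centre of its underside.
- bandage_box: Bystander, to be left alone: cardboard box 45 x 100 x 35 mm. Origin at the centre of its underside.
- pill_cup: Bystander, to be left alone: clear cup, 50 mm across, 35 high. Origin at the centre of its underside.

How it is judged:
By the outcome, as a careful person would: the job done as asked, in the order asked, and still so for the second after the job is handed in, with the robot touching nothing.
Of pack1, pack2, pack3, pack4 only 2 to 4 are there at a start; the rules pass over those that are not, and their reading is None.
At some moment in a run one of pack1, pack2, pack3, pack4 may be knocked a few centimetres aside while the robot is not near it.
It also fails if it takes over 210 s, if anything falls off the work surface, if the arm or the gripper's body presses on something with over 40 N, if the wrist force passes 120 N, or if a joint passes its speed limit or range.

ROBOT

A 7-joint arm with a two-finger parallel gripper is mounted at the origin on the work surface. World frame = base frame: x ahead of the robot, y to its left, z up, the work surface at z = 0. Lengths are in m, angles in rad, forces in N, time in s.
With the tool pointing down it reaches from about 0.4 to 0.875 m from the base axis. Payload 19.3 kg.
Tool frame: the origin (TCP) lies at the centre of the arm's flange, where the gripper is bolted on; the fingertips stand 173 mm ahead of it and the grasp point (between the pads) lies 155 mm ahead of it (bot.grip_point_offset is the distance from the TCP to the grasp point, in m); z points along the fingers, x is the direction in which the jaws open and shut, and the axes are right-handed (so a half turn about z gives the same grasp; the last joint's range is limited). The gripper opens to 85 mm and grips with 20 to 120 N. Pads are 22 mm wide; open, the fingers measure 114 mm over their backs; the gripper's body (76 mm by 85 mm) begins 54 mm behind the grasp point. The pads swing forward as they close: fully open they stand 13 mm farther back than shut.
Start: joints at [-0.07, 0.521, -0.036, 1.599, 0.021, 1.021, -0.113], TCP at [0.625, -0, 0.405] pointing down, gripper open.
Joint ranges: [-2.91, 2.91], [-0.3, 2.13], [-1.5, 1.42], [0.17, 2.43], [-1.26, 4.41], [0.16, 1.93], [-2.52, 2.52]. Speed limits (rad/s): [1.89, 1.89, 2.39, 2.39, 3.01, 3.01, 3.01].

INTERFACE

Orientations are given as [roll, pitch, yaw] about the fixed x, y, z axes, in that order (R = Rz(yaw) Ry(pitch) Rx(roll)).
In Python, from workcell import bot gives the robot as it stands.
- The arm moves only by the tool step_arm, never from a script. Its argument "plan" is a list that holds one entry, the list of rows, each a list of 4 numbers: the shift along the world's x, y, z in cm, then the turn about the world's z in rad. A call has 1 to 12 rows; each row is the pose to reach, as a shift and turn from the pose measured when the call began; what a row does not reach only later rows make up. A row lasts 1/12 s, in which the tool goes at most 41.7 mm and 7.16 degrees, less where a joint would pass 70% of its speed; a pose out of reach is approached as far as the arm can. A call with a gripper value outside its range is refused whole. "jaw" is the closure, from 0 (fully open) to 1 (shut), set as the call begins (left out, the last holds). The fingers move at their own pace and stop on an object; "force" is the grip in N (left out, the last holds). Time passes only in rows, so rows that repeat a pose let the fingers close. It gives the time, the measured TCP pose, the force and the opening at its end, in the units of the state.
- bot.observe(): the state, without advancing time (a new reading comes with each control period).
- bot.grab_frame(name): name is "scene" or "side" or "wrist"; returns a dict with "pixels" (400x640x3 uint8, blue, green, red), "mtx" (3x3 intrinsics, pixels), "R" (3x3) and "t" (3): a world point X has camera coordinates R X + t. Camera axes: x right, y down, z forward; pixel columns grow to the right and rows downward; lengths in m; the calibration is good to about 2 mm. A picture is of the moment at which its call begins. There is no depth.
- bot.job_done(): hands the job in, once; it reports no verdict.
The state is a dict: "clock": time; "qpos": joint angles; "qd": joint speeds; "joint_efforts": joint torques, N m; "position": TCP position; "tool_rot": TCP orientation; "force": force on the tool from outside, world axes, zero at the start; "moment": the same for the moment, N m; "grip_width": finger opening in m.
Only numpy, scipy, OpenCV 4.12 (cv2) and the standard library are available. Lean on these libraries where they do the work, as an engineer would, in place of code of your own. Each camera call takes 0.05 s, during which the arm holds its last target.

## Working session

There is one attempt and no reset: what is moved stays moved. The work goes in short steps, Python scripts to look and compute and a tool call to move; the robot and the scene stay as the last step left them, time stands still between calls to the robot, and variables do not carry over. Pictures are saved under pics/ and viewed, and the job is handed in when it is done.

Besides the shell and the picture viewer there is one more tool, called after "Call:" in YAML: its name, and indented under it one key for each argument. step_arm: Moves the arm, as the interface text tells. Its arguments: {"type":"object","properties":{"plan":{"type":"array"},"jaw":{"type":"number"},"force":{"type":"number"}},"required":["plan"]}

```bash
ls; mkdir -p pics; python3 - <<'E'
from workcell import bot
import cv2
print(bot.observe(), bot.grip_point_offset)
for n in ("scene","side","wrist"):
    f=bot.grab_frame(n); cv2.imwrite(f"pics/{n}0.png",f["pixels"]); print(n,f["mtx"],f["R"],f["t"])
E
```

```text
pics
{'clock': 0.0, 'qpos': array([-0.0702174 ,  0.52202696, -0.03628739,  1.59998904,  0.0211974 ,
        1.02110052, -0.11281498]), 'qd': array([-0.00011481,  0.00116652,  0.0003646 ,  0.00043584, -0.00048703,
       -0.00155896, -0.00136055]), 'joint_efforts': array([-4.24098413e-03, -9.27110124e+01,  1.97758444e+00, -3.69928443e+01,
        1.76317629e-02,  8.19846697e-03, -6.58496788e-05]), 'position': array([ 6.24865808e-01, -3.12230579e-05,  4.04124790e-01]), 'tool_rot': array([ 3.14149389e+00,  1.13484018e-03, -4.40109245e-05]), 'force': array([-0.40628714, -0.69013942,  0.12839942]), 'moment': array([-0.01725674,  0.02180648, -0.04456558]), 'grip_width': 0.08555832809737515} 0.1547
scene [[438.32340272   0.         323.33801572]
 [  0.         438.32340272 195.04902812]
 [  0.           0.           1.        ]] [[-0.11160283  0.99366537  0.0131889 ]
 [ 0.60845027  0.07881892 -0.78966819]
 [-0.78570547 -0.08010442 -0.61339237]] [ 0.11787699 -0.29819567  1.61911219]
side [[363.26787862   0.         319.9935077 ]
 [  0.         363.26787862 201.16773271]
 [  0.           0.           1.        ]] [[ 0.93727731 -0.34857025 -0.00316442]
 [-0.18509003 -0.48995865 -0.85186983]
 [ 0.29538605  0.79902397 -0.52374401]] [-0.58854639  0.15577296  0.83649317]
wrist [[345.42767801   0.         318.16169233]
 [  0.         345.42767801 196.82277853]
 [  0.           0.           1.        ]] [[ 9.99998881e-01 -1.45906043e-03  3.30407040e-04]
 [-1.49448746e-03 -9.64375969e-01  2.64531204e-01]
 [-6.73304033e-05 -2.64531402e-01 -9.64377070e-01]] [-0.62624528 -0.0338871   0.37782014]
```

View pics/scene0.png

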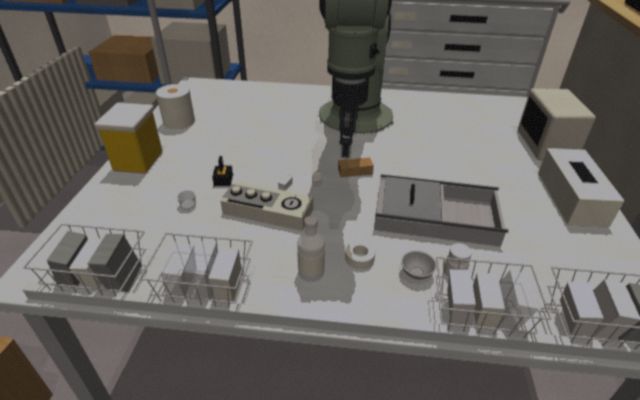

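View pics/side0.png

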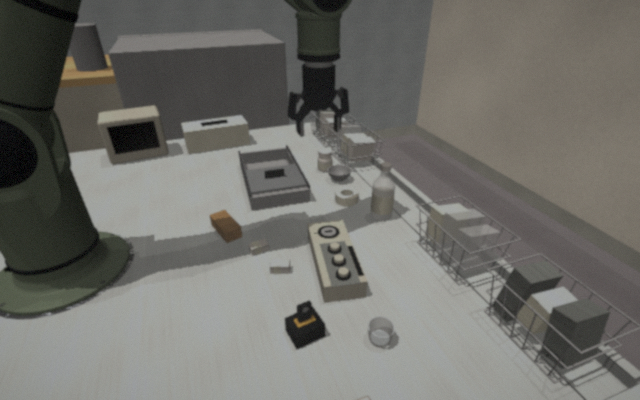

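View pics/wrist0.png

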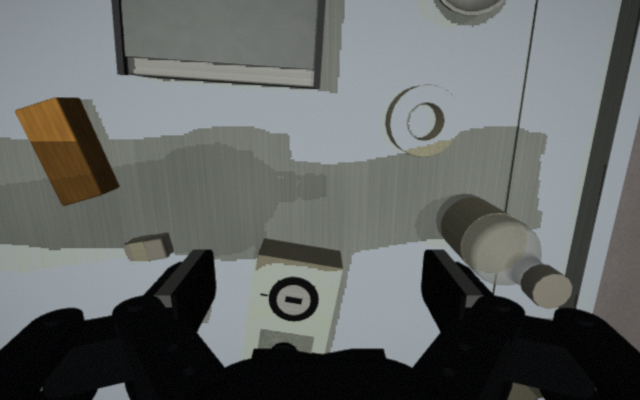

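```bash
cat > h.py <<'E'
import numpy as np, cv2
from workcell import bot
def grab(n,fn=None):
    f=bot.grab_frame(n)
    if fn: cv2.imwrite(f"pics/{fn}.png",f["pixels"])
    return f
def ray(f,u,v,z):
    d=np.linalg.inv(f["mtx"])@np.array([u,v,1.]); R=np.array(f["R"]); t=np.array(f["t"])
    c=-R.T@t; d=R.T@d
    return c+d*(z-c[2])/d[2]
def proj(f,X):
    p=np.array(f["R"])@np.array(X)+f["t"]; p=f["mtx"]@p; return p[:2]/p[2]
def tri(obs):
    A=[];b=[]
    for f,u,v in obs:
        d=np.linalg.inv(f["mtx"])@np.array([u,v,1.]); R=np.array(f["R"]); c=-R.T@np.array(f["t"]); d=R.T@d; d/=np.linalg.norm(d)
        M=np.eye(3)-np.outer(d,d); A.append(M); b.append(M@c)
    A=np.vstack(A); b=np.hstack(b); s=np.linalg.lstsq(A,b,rcond=None); return s[0],np.sqrt(s[1])
def crop(n,fn,x0,y0,x1,y1,k,f=None):
    f=f or bot.grab_frame(n); im=f["pixels"][y0:y1,x0:x1]
    cv2.imwrite(f"pics/{fn}.png",cv2.resize(im,None,fx=k,fy=k,interpolation=cv2.INTER_CUBIC)); return f
E
python3 - <<'E'
import cv2,pickle
from h import *
fs={n:grab(n) for n in("scene","side","wrist")}
pickle.dump(fs,open("f0.pkl","wb"))
crop("scene","s1",200,140,390,280,4,fs["scene"])
crop("scene","s2",360,160,520,290,5,fs["scene"])
crop("side","d1",200,200,410,360,3.8,fs["side"])
crop("side","d2",220,130,400,230,4.4,fs["side"])
E
```

```text
(no output)
```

View pics/s1.png

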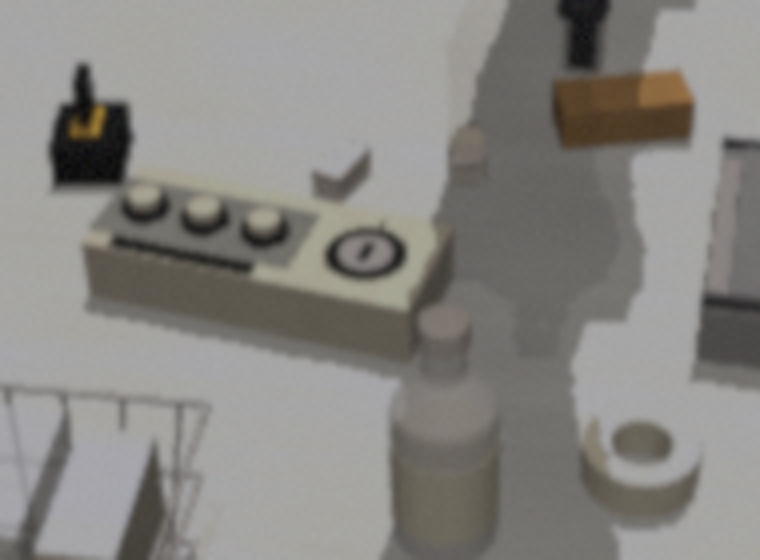

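View pics/s2.png

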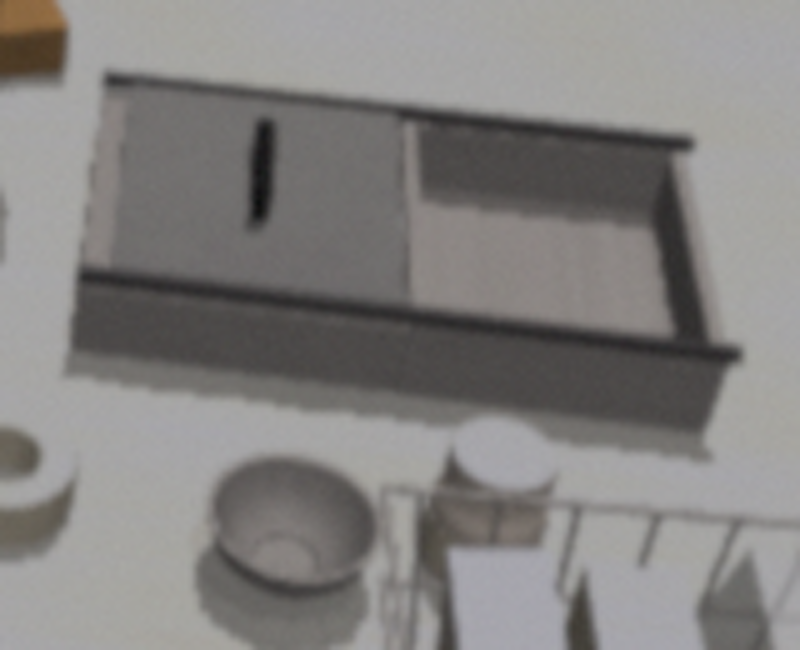

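View pics/d1.png

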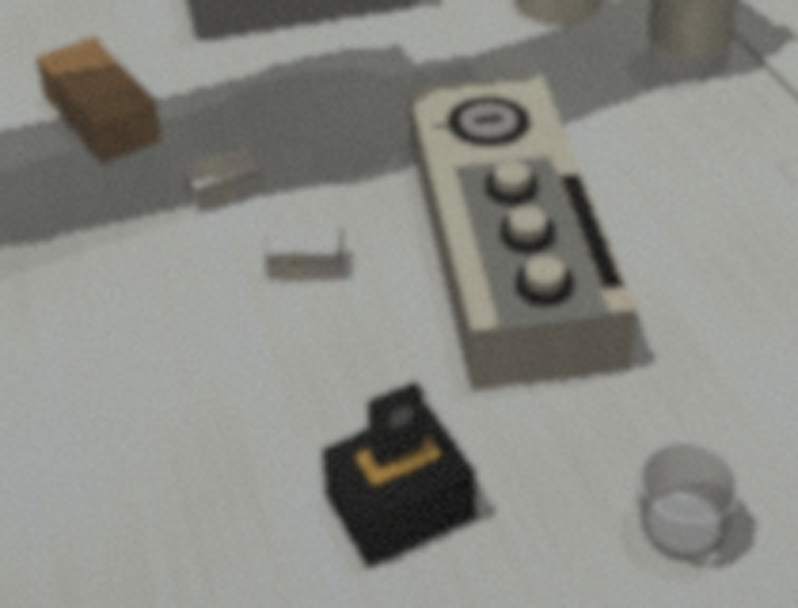

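View pics/d2.png

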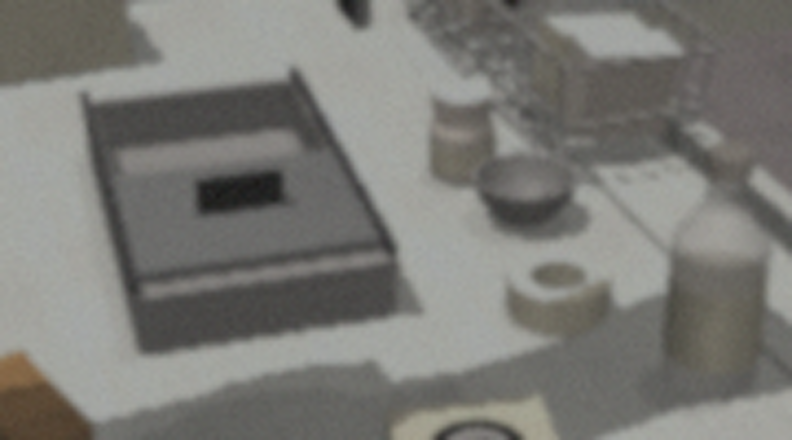

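```bash
python3 - <<'E'
from h import *
import pickle
fs=pickle.load(open("f0.pkl","rb")); S,D,W=fs["scene"],fs["side"],fs["wrist"]
np.set_printoptions(precision=4,suppress=True)
s=lambda x,y:(200+x/4,140+y/4); s2=lambda x,y:(360+x/5,160+y/5); d=lambda x,y:(200+x/3.8,200+y/3.8); d2=lambda x,y:(220+x/4.4,130+y/4.4)
for n,a,b in [("packA",s(468,150),d(222,180)),("packB",s(342,168),d(305,255)),("lock",s(366,252),d(488,119)),
  ("k near stand",s(145,195),d(547,268)),("k mid",s(206,207),d(528,219)),("k lock",s(265,221),d(513,178)),
  ("keytop",s(84,68),d(395,393)),("bar",s2(262,170),d2(240,190)),("standtop",s(91,118),d(402,455))]:
    print(n,*tri([(S,*a),(D,*b)]))
for n,p,z in [("safe -x-y",s2(107,75),.06),("-x+y",s2(692,141),.06),("+x+y",s2(738,354),.06),("+x-y",s2(82,271),.06)]: print(n,ray(S,*p,z))
for n,p in [("c1",s(130,172)),("c2",s(447,230)),("c3",s(410,302)),("c4",s(84,238))]: print(n,ray(S,*p,.045))
for n,p in [("c1",d(412,95)),("c2",d(545,78)),("c3",d(636,318)),("c4",d(470,330))]: print(n,ray(D,*p,.045))
for n,p in [("w pack",(148,248)),("lock",(294,300))]: print(n,ray(W,*p,.022))
print(ray(W,294,300,.045))
E
```

```text
packA [ 0.4326 -0.09    0.0098] [0.0027]
packB [ 0.4644 -0.1773  0.0088] [0.002]
lock [ 0.5995 -0.1349  0.0445] [0.0005]
k near stand [ 0.5735 -0.2868  0.0562] [0.0009]
k mid [ 0.5801 -0.2444  0.0551] [0.0013]
k lock [ 0.5872 -0.204   0.0527] [0.0019]
keytop [ 0.4626 -0.3597  0.0774] [0.0025]
bar [0.5457 0.1744 0.0638] [0.0001]
standtop [ 0.4642 -0.3602  0.0353] [0.0034]
safe -x-y [0.4649 0.094  0.06  ]
-x+y [0.4855 0.4047 0.06  ]
+x+y [0.6559 0.3923 0.06  ]
+x-y [0.6345 0.0831 0.06  ]
c1 [ 0.5344 -0.3087  0.045 ]
c2 [ 0.5702 -0.0858  0.045 ]
c3 [ 0.6451 -0.099   0.045 ]
c4 [ 0.6087 -0.3184  0.045 ]
c1 [ 0.5625 -0.0938  0.045 ]
c2 [ 0.6518 -0.1066  0.045 ]
c3 [ 0.6076 -0.3283  0.045 ]
c4 [ 0.5223 -0.3056  0.045 ]
w pack [ 0.4391 -0.0882  0.022 ]
lock [ 0.5985 -0.1531  0.022 ]
[ 0.6003 -0.1388  0.045 ]
```

Call:
step_arm:
  plan:
    - [[-16,-11,0,0],[-16,-11,0,0],[-16,-11,0,0],[-16,-11,0,0],[-16,-11,0,0],[-16,-11,0,0],[-16,-11,0,0],[-16,-11,0,0]]

```text
clock: 0.97
position: [0.4654, -0.1098, 0.4048]
tool_rot: [-3.142, -0.0, 0.0]
force: [0.8, -0.1, -0.7]
grip_width: 0.0855
```

```bash
python3 - <<'E'
from h import *
import pickle
f=grab("wrist","w1"); pickle.dump(f,open("w1.pkl","wb")); o=bot.observe(); print(o["clock"],o["position"],o["tool_rot"])
E
```

```text
1.0167 [ 0.46560753 -0.10947736  0.40456295] [-3.14141029e+00 -1.19042804e-04  8.32111320e-04]
```

View pics/w1.png

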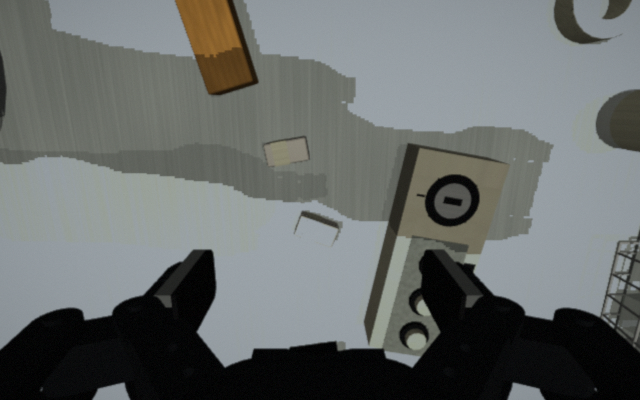

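```bash
python3 - <<'E'
from h import *
import pickle
f=pickle.load(open("w1.pkl","rb")); crop("wrist","w1c",240,110,520,300,2.8,f)
crop("wrist","w1d",250,120,360,250,6,f)
E
```

```text
(no output)
```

View pics/w1d.png

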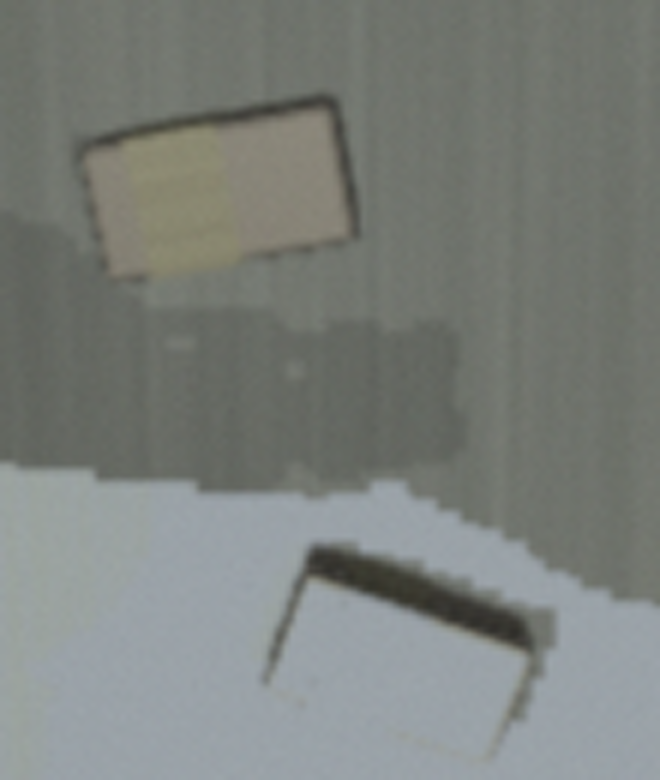

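View pics/w1c.png

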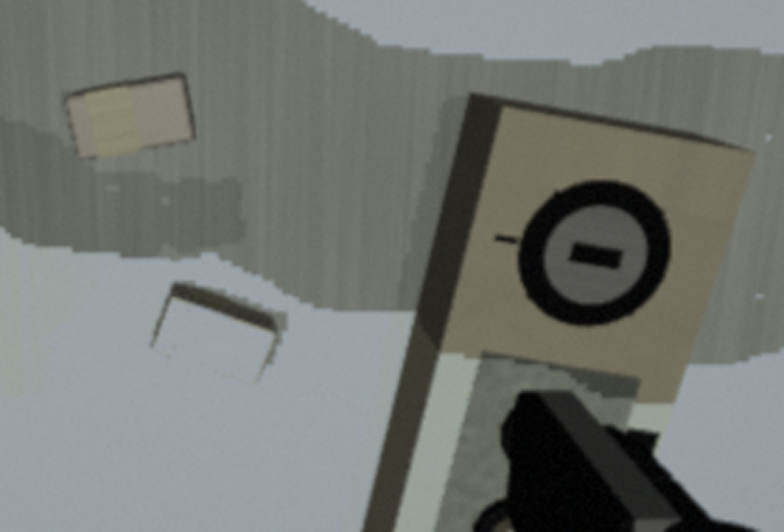

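```bash
python3 - <<'E'
from h import *
import pickle
f=pickle.load(open("w1.pkl","rb"))
np.set_printoptions(precision=4,suppress=True)
for n,c in [("A",[(85,148),(330,100),(355,237),(110,275)]),("B",[(308,570),(535,650),(492,760),(265,685)])]:
    P=np.array([ray(f,250+x/6,120+y/6,.022) for x,y in c])[:,:2]
    d1=(P[1]-P[0]+P[2]-P[3])/2; d2=(P[3]-P[0]+P[2]-P[1])/2
    print(n,P.mean(0),np.linalg.norm(d1),np.linalg.norm(d2),np.arctan2(d1[1],d1[0]),np.arctan2(d2[1],d2[0]))
q=lambda x,y:(240+x/2.8,110+y/2.8)
print("lock",ray(f,*q(595,255),.045),ray(f,*q(594,253),.045))
P=[ray(f,*q(*p),.045) for p in [(570,250),(622,262),(503,108),(753,152),(443,352),(470,95)]]
print(P); 
for a,b in [(0,1),(2,3),(2,4)]:
    d=P[b]-P[a]; print(np.arctan2(d[1],d[0]),np.linalg.norm(d))
E
```

```text
A [ 0.4351 -0.0922] 0.04246392114746859 0.022771956286573667 0.17135311737663073 -1.4079946237144565
B [ 0.4657 -0.1786] 0.04373601720851494 0.02306852950220896 -0.35092162651582465 -1.91773591787575
lock [ 0.6005 -0.1382  0.045 ] [ 0.6    -0.1375  0.045 ]
[array([ 0.5914, -0.1364,  0.045 ]), array([ 0.6103, -0.1408,  0.045 ]), array([ 0.5639, -0.0862,  0.045 ]), array([ 0.6512, -0.1014,  0.045 ]), array([ 0.5488, -0.1749,  0.045 ]), array([ 0.5524, -0.0817,  0.045 ])]
-0.23184683931905134 0.019410796713738337
-0.17314152059478685 0.08859608641709546
-1.7392031507037917 0.08999943574206877
```

Call:
step_arm:
  plan:
    - [[-3.05,1.7,-4,0.1],[-3.05,1.7,-8,0.17],[-3.05,1.7,-12,0.17],[-3.05,1.7,-15,0.17],[-3.05,1.7,-18,0.17],[-3.05,1.7,-20,0.17],[-3.05,1.7,-21,0.17],[-3.05,1.7,-22,0.17],[-3.05,1.7,-23,0.17],[-3.05,1.7,-23,0.17],[-3.05,1.7,-23,0.17]]

```text
clock: 1.93
position: [0.4354, -0.0924, 0.1748]
tool_rot: [-3.141, -0.0, 0.171]
force: [-0.9, 0.0, 0.1]
grip_width: 0.0854
```

```bash
python3 - <<'E'
from h import *
f=grab("wrist","w2");grab("scene","sc2"); o=bot.observe(); print(o["clock"],o["position"],o["tool_rot"],o["force"])
E
```

```text
2.0333 [ 0.43543842 -0.09249729  0.17534547] [ 3.14143882e+00 -1.34187459e-03  1.70806249e-01] [0.51748037 0.33976967 0.78102011]
```

View pics/w2.png

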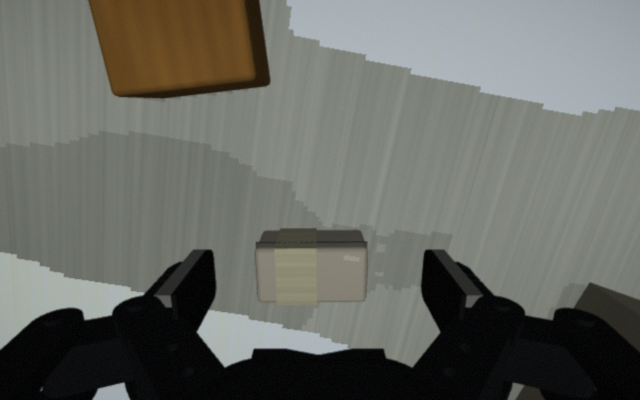

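Call:
step_arm:
  plan:
    - [[0,0,0,0],[0,0,0,0],[0,0,0,0],[0,0,0,0],[0,0,0,0],[0,0,0,0],[0,0,0,0],[0,0,0,0]]
  jaw: 0.75
  force: 30

```text
clock: 2.7
position: [0.4355, -0.0926, 0.1758]
tool_rot: [3.141, -0.002, 0.171]
force: [-1.6, 0.3, 11.2]
grip_width: 0.0439
```

Call:
step_arm:
  plan:
    - [[0,0,2,0],[0,0,5,0],[0,0,9,0],[0,0,13,0],[0,0,16,0],[4,4,18,-0.12],[8,8,18,-0.237],[11,12,18,-0.237],[12.5,16,18,-0.237],[12.5,20,18,-0.237],[12.5,20,18,-0.237],[12.5,20,18,-0.237]]

```text
clock: 3.7
position: [0.5611, 0.115, 0.3556]
tool_rot: [-3.139, -0.002, -0.059]
force: [-1.7, 0.3, -0.3]
grip_width: 0.0436
```

```bash
python3 - <<'E'
from h import *
import pickle
f=grab("wrist","w3");pickle.dump(f,open("w3.pkl","wb")); o=bot.observe(); print(o["clock"],o["position"],o["tool_rot"],o["force"],o["grip_width"])
E
```

```text
3.75 [0.56059176 0.11140234 0.35543684] [-3.14067573e+00 -1.50835816e-03 -6.08752468e-02] [ 0.53207922 -1.04624375 -1.26293353] 0.04341407897390341
```

View pics/w3.png

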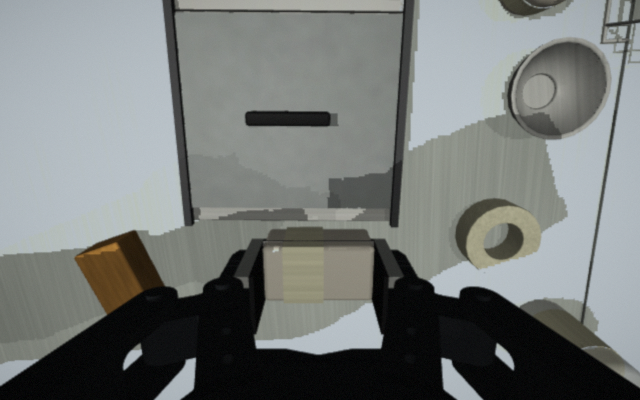

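```bash
python3 - <<'E'
from h import *
import pickle
f=pickle.load(open("w3.pkl","rb"))
np.set_printoptions(precision=4,suppress=True)
crop("wrist","w3c",150,0,430,240,2.8,f)
print(ray(f,288,118,.076), ray(f,246,119,.076),ray(f,330,118.5,.076))
for p in [(176,10),(192,225),(405,10),(397,225),(176,12),(404,12)]: print(p,ray(f,*p,.055),ray(f,*p,.052))
E
```

```text
[0.5455 0.1725 0.076 ] [0.516  0.1736 0.076 ] [0.575  0.1704 0.076 ]
(176, 10) [0.471  0.2507 0.055 ] [0.47   0.2514 0.052 ]
(192, 225) [0.4573 0.0904 0.055 ] [0.4561 0.0894 0.052 ]
(405, 10) [0.6325 0.2411 0.055 ] [0.6332 0.2418 0.052 ]
(397, 225) [0.6268 0.08   0.055 ] [0.6275 0.0789 0.052 ]
(176, 12) [0.4708 0.2494 0.055 ] [0.4698 0.2502 0.052 ]
(404, 12) [0.6318 0.2398 0.055 ] [0.6325 0.2405 0.052 ]
```

View pics/w3c.png

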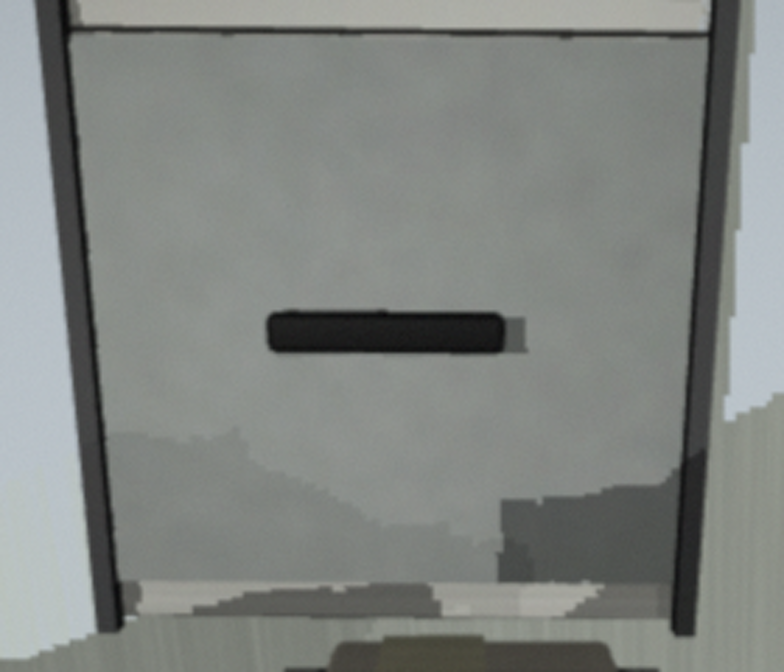

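Call:
step_arm:
  plan:
    - [[0.2,4,0,0],[0.2,8,0,0],[0.2,12,0,0],[0.2,16,0,0],[0.2,19,0,0],[0.2,21,0,0],[0.2,21,0,0],[0.2,21,0,0],[0.2,21,0,0]]

```text
clock: 4.5
position: [0.5629, 0.32, 0.3554]
tool_rot: [3.142, -0.002, -0.062]
force: [-0.2, -0.0, -0.2]
grip_width: 0.0433
```

```bash
python3 - <<'E'
from h import *
import pickle
f=grab("wrist","w4");pickle.dump(f,open("w4.pkl","wb")); o=bot.observe(); print(o["clock"],o["position"],o["tool_rot"],o["force"],o["grip_width"])
E
```

```text
4.55 [0.56299223 0.31979729 0.35551493] [-3.14147828e+00 -1.65676956e-03 -6.26067133e-02] [ 0.04819126 -0.11568919  0.15672938] 0.043418521780256875
```

View pics/w4.png

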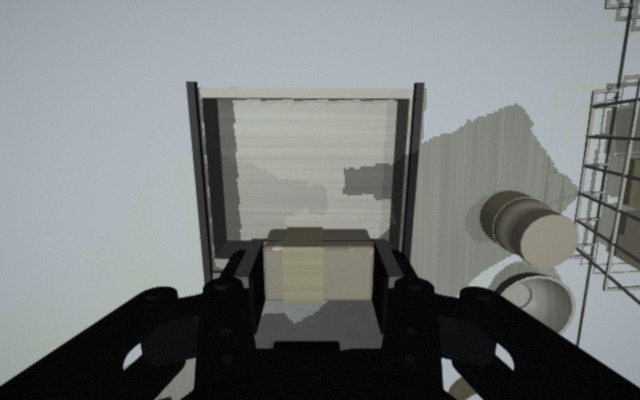

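```bash
python3 - <<'E'
from h import *
import pickle
f=pickle.load(open("w4.pkl","rb"))
np.set_printoptions(precision=4,suppress=True)
crop("wrist","w4c",180,70,440,260,3,f)
for p in [(306,89),(306,97)]: print(p,ray(f,*p,.048))
print(ray(f,306,99,.006))
for p in [(188,85),(423,85),(205,250),(413,250)]:print(p,ray(f,*p,.055))
E
```

```text
(306, 89) [0.5605 0.3965 0.048 ]
(306, 97) [0.5601 0.3906 0.048 ]
[0.5587 0.3896 0.006 ]
(188, 85) [0.4735 0.4046 0.055 ]
(423, 85) [0.6478 0.3935 0.055 ]
(205, 250) [0.4662 0.2721 0.055 ]
(413, 250) [0.6416 0.2607 0.055 ]
```

View pics/w4c.png

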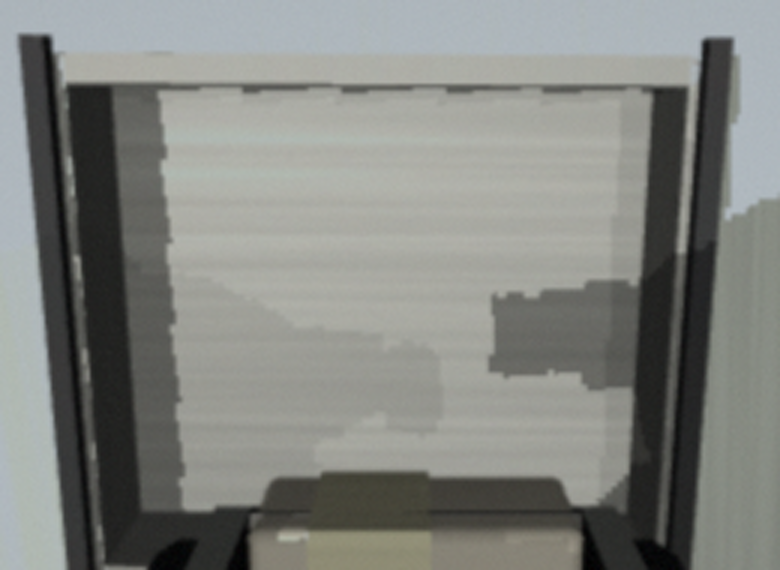

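Call:
step_arm:
  plan:
    - [[-0.4,3.5,-3,0],[-0.4,3.5,-6,0],[-0.4,3.5,-9,0],[-0.4,3.5,-12,0],[-0.4,3.5,-14,0],[-0.4,3.5,-15.5,0],[-0.4,3.5,-16.5,0],[-0.4,3.5,-17.2,0],[-0.4,3.5,-17.2,0],[-0.4,3.5,-17.2,0]]

```text
clock: 5.38
position: [0.5594, 0.3547, 0.1843]
tool_rot: [-3.141, -0.002, -0.063]
force: [0.4, 0.5, -0.1]
grip_width: 0.0433
```

Call:
step_arm:
  plan:
    - [[0,0,0,0],[0,0,0,0],[0,0,0,0],[0,0,0,0],[0,0,0,0],[0,0,4,0],[0,0,8,0],[0,0,12,0],[0,0,16,0],[0,0,16,0]]
  jaw: 0.2

```text
clock: 6.22
position: [0.5606, 0.3554, 0.3525]
tool_rot: [-3.134, -0.01, -0.063]
force: [0.3, 0.4, 0.2]
grip_width: 0.0684
```

```bash
python3 - <<'E'
from h import *
import pickle
f=grab("wrist","w5");pickle.dump(f,open("w5.pkl","wb")); o=bot.observe(); print(o["clock"],o["position"],o["tool_rot"],o["force"],o["grip_width"])
g=grab("side");h=crop("scene","s5",200,140,390,280,4); crop("side","d5",200,200,410,360,3.8,g);pickle.dump((h,g),open("f5.pkl","wb"))
E
```

```text
6.2667 [0.56008288 0.35512605 0.3489145 ] [-3.13653562 -0.00781725 -0.06325697] [-0.54885268  0.11254415 -1.38103591] 0.06830497346223963
```

View pics/w5.png

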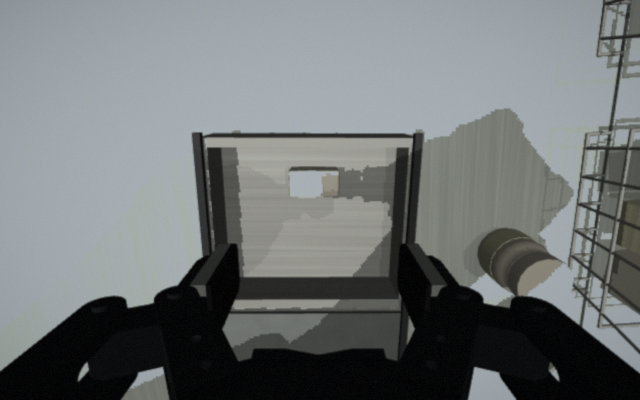

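View pics/s5.png

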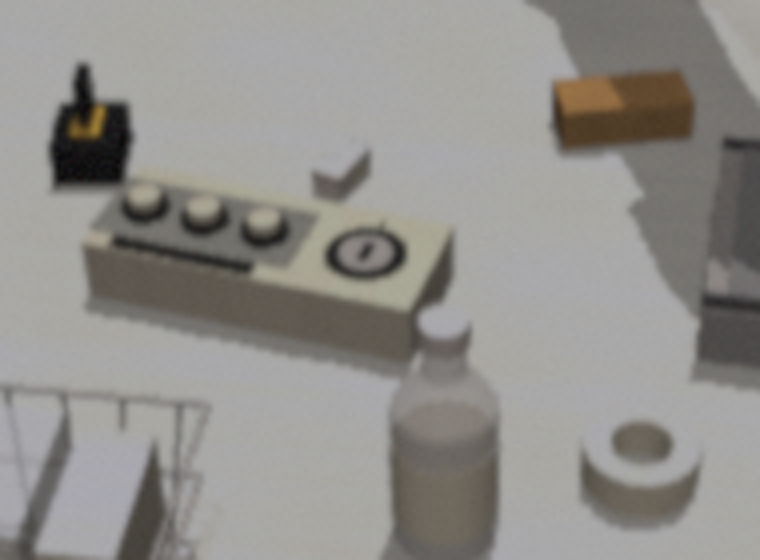

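View pics/d5.png

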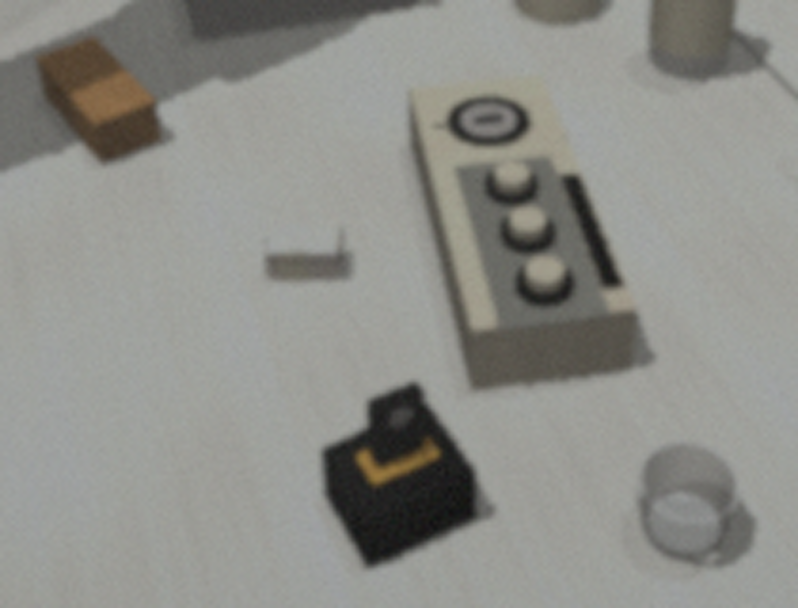

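Call:
step_arm:
  plan:
    - [[-0.8,-4,0,0],[-1.5,-8,0,-0.1],[-2.3,-12,0,-0.2],[-3,-16,0,-0.288],[-3.7,-20,0,-0.288],[-4.5,-24,0,-0.288],[-5.2,-28,0,-0.288],[-6,-32,0,-0.288],[-7,-36,0,-0.288],[-8,-40,0,-0.288],[-9,-44,0,-0.288],[-9.4,-48,0,-0.288]]
  jaw: 0

```text
clock: 7.37
position: [0.4634, -0.127, 0.3436]
tool_rot: [-3.141, -0.0, -0.351]
force: [2.4, -0.0, 1.0]
grip_width: 0.0858
```

```bash
python3 - <<'E'
from h import *
import pickle
f=grab("wrist","w6");pickle.dump(f,open("w6.pkl","wb")); o=bot.observe(); print(o["clock"],o["position"],o["tool_rot"],o["force"],o["grip_width"])
E
```

```text
7.4167 [ 0.46249852 -0.13456624  0.34374488] [ 3.13897094e+00 -1.49178801e-03 -3.58450589e-01] [ -4.67668374 -12.45786834  -0.5874579 ] 0.08546326481516563
```

View pics/w6.png

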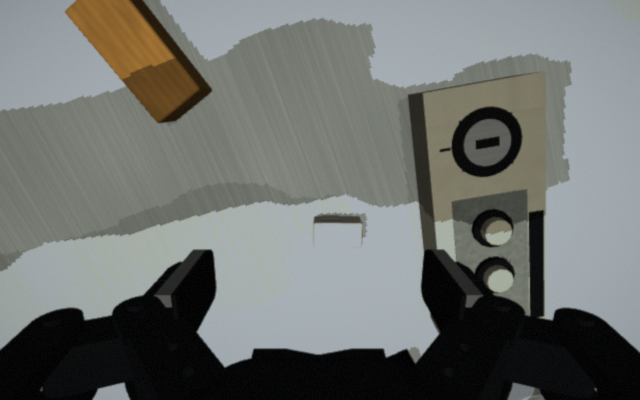

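```bash
python3 - <<'E'
from h import *
import pickle
f=pickle.load(open("w6.pkl","rb"))
crop("wrist","w6c",290,195,390,265,7,f)
o=bot.observe(); print(o["position"],o["tool_rot"])
np.set_printoptions(precision=4,suppress=True)
print(ray(f,337,235,.022))
E
```

```text
[ 0.46249852 -0.13456624  0.34374488] [ 3.13897094e+00 -1.49178801e-03 -3.58450589e-01]
[ 0.4644 -0.1788  0.022 ]
```

View pics/w6c.png

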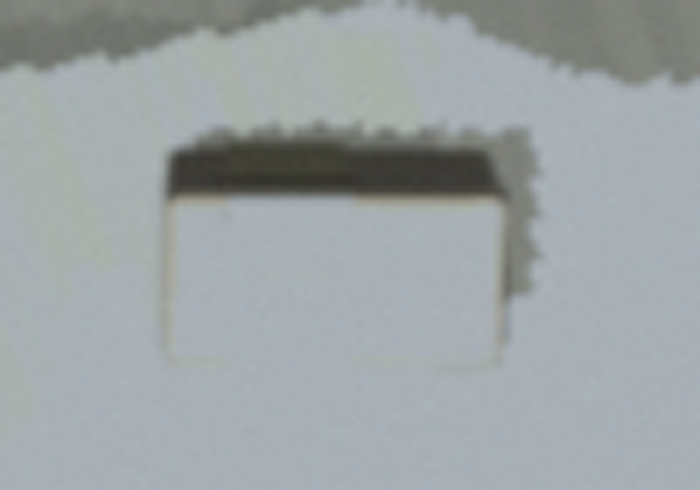

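Call:
step_arm:
  plan:
    - [[0.25,-4.4,-3,0.007],[0.25,-4.4,-6,0.007],[0.25,-4.4,-9,0.007],[0.25,-4.4,-12,0.007],[0.25,-4.4,-14,0.007],[0.25,-4.4,-15.5,0.007],[0.25,-4.4,-16.2,0.007],[0.25,-4.4,-16.7,0.007],[0.25,-4.4,-16.7,0.007],[0.25,-4.4,-16.7,0.007]]

```text
clock: 8.25
position: [0.4651, -0.1786, 0.1771]
tool_rot: [3.139, -0.002, -0.351]
force: [0.4, -0.2, 1.0]
grip_width: 0.0851
```

```bash
python3 - <<'E'
from h import *
f=grab("wrist","w7"); o=bot.observe(); print(o["clock"],o["position"],o["tool_rot"],o["force"],o["grip_width"])
E
```

```text
8.3 [ 0.46522224 -0.17861839  0.17743116] [ 3.13901952e+00 -2.42731283e-03 -3.51470943e-01] [0.92222467 0.16450239 0.18463219] 0.08556143313596862
```

View pics/w7.png

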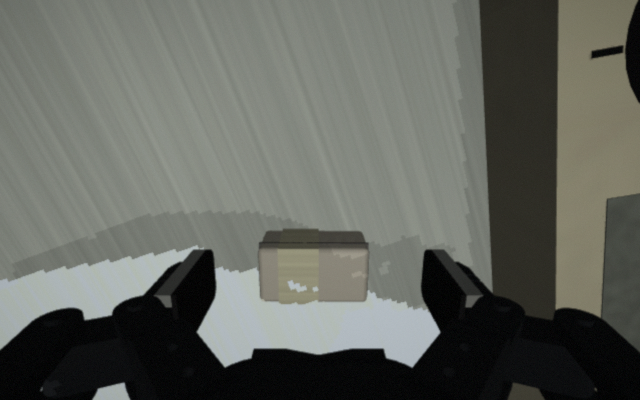

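Call:
step_arm:
  plan:
    - [[0,0,0,0],[0,0,0,0],[0,0,0,0],[0,0,0,0],[0,0,0,0],[0,0,0,0],[0,0,0,0],[0,0,3,0],[0,0,7,0],[0,0,11,0],[0,0,15,0],[0,0,16,0]]
  jaw: 0.75

```text
clock: 9.3
position: [0.4658, -0.1791, 0.3429]
tool_rot: [3.14, -0.009, -0.352]
force: [0.7, -0.4, 0.2]
grip_width: 0.0434
```

Call:
step_arm:
  plan:
    - [[0.7,4,0,0.05],[1.4,8,0,0.1],[2.2,12,0,0.2],[3,16,0,0.29],[4,20,0,0.29],[5,24,0,0.29],[6,28,0,0.29],[7,32,0,0.29],[8,36,0,0.29],[8.8,40,0,0.29],[9,43,0,0.29],[9,45,0,0.29]]

```text
clock: 10.3
position: [0.5554, 0.2747, 0.3425]
tool_rot: [3.141, -0.009, -0.059]
force: [-0.5, -0.8, -0.5]
grip_width: 0.043
```

```bash
python3 - <<'E'
from h import *
f=grab("wrist","w8"); o=bot.observe(); print(o["clock"],o["position"],o["tool_rot"],o["force"],o["grip_width"])
E
```

```text
10.35 [0.5546254  0.27758168 0.34240224] [-3.14082349 -0.00812017 -0.05633365] [-4.28120196  2.99203778 -0.83008893] 0.04307718746395403
```

View pics/w8.png

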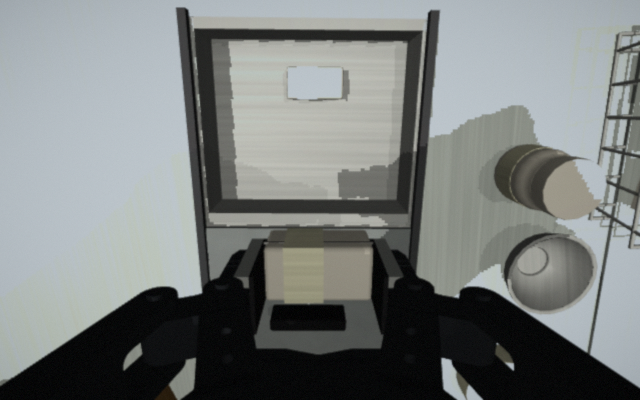

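Call:
step_arm:
  plan:
    - [[0.15,1.8,-2,0],[0.15,1.8,-5,0],[0.15,1.8,-8,0],[0.15,1.8,-11,0],[0.15,1.8,-13,0],[0.15,1.8,-14.5,0],[0.15,1.8,-15.3,0],[0.15,1.8,-15.8,0],[0.15,1.8,-15.8,0],[0.15,1.8,-15.8,0]]

```text
clock: 11.18
position: [0.5564, 0.2956, 0.185]
tool_rot: [-3.14, -0.009, -0.056]
force: [-0.0, -0.6, -0.8]
grip_width: 0.0434
```

Call:
step_arm:
  plan:
    - [[0,0,0,0],[0,0,0,0],[0,0,0,0],[0,0,0,0],[0,0,0,0],[0,0,4,0],[0,0,8,0],[0,0,12,0],[0,0,15,0],[0,0,15,0],[0,0,15,0]]
  jaw: 0.2

```text
clock: 12.1
position: [0.5566, 0.2957, 0.3369]
tool_rot: [-3.139, -0.011, -0.057]
force: [-0.7, -0.5, -1.1]
grip_width: 0.0684
```

```bash
python3 - <<'E'
from h import *
import pickle
f=grab("wrist","w9"); o=bot.observe(); print(o["clock"],o["position"],o["tool_rot"],o["force"],o["grip_width"])
g=grab("scene","s9");h=grab("side","d9");pickle.dump((g,h),open("f9.pkl","wb"))
E
```

```text
12.15 [0.55625256 0.29552731 0.3352928 ] [-3.14002719 -0.00936752 -0.05638967] [-0.65877274  0.41067493 -0.72752108] 0.06821772579937165
```

View pics/w9.png

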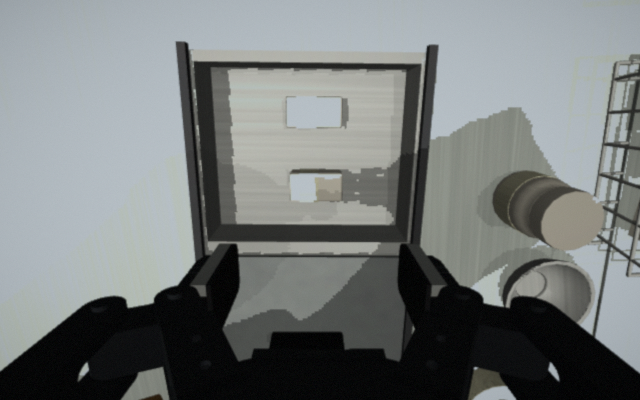

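View pics/s9.png

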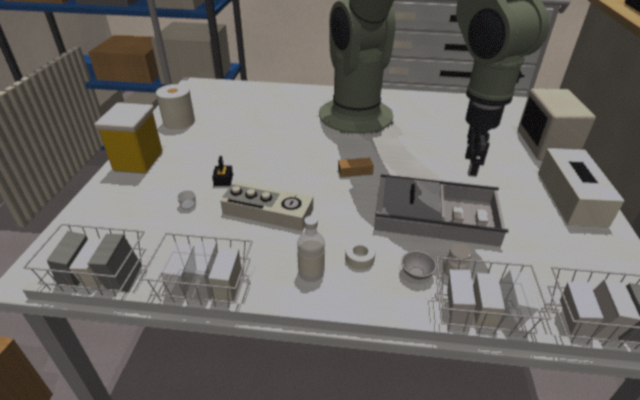

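View pics/d9.png

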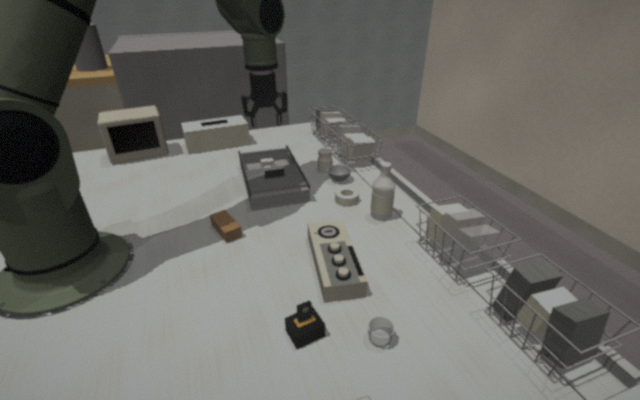

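Call:
step_arm:
  plan:
    - [[-0.4,-4,0,0],[-0.8,-8,0,0],[-1.25,-12,0,0],[-1.25,-15.3,-2,0],[-1.25,-15.3,-5,0],[-1.25,-15.3,-7,0],[-1.25,-15.3,-8,0],[-1.25,-15.3,-8,0],[-1.25,-15.3,-8,0]]
  jaw: 1

```text
clock: 13.0
position: [0.5435, 0.1428, 0.2535]
tool_rot: [3.141, -0.006, -0.056]
force: [0.0, -0.2, -0.1]
grip_width: 0.0001
```

```bash
python3 - <<'E'
from h import *
f=grab("wrist","w10"); o=bot.observe(); print(o["clock"],o["position"],o["tool_rot"],o["force"],o["grip_width"])
np.set_printoptions(precision=4,suppress=True)
E
```

```text
13.05 [0.54374138 0.14292188 0.25431092] [-3.14137907 -0.00745163 -0.05565353] [ 0.70222762 -0.97384495  0.2073109 ] -0.00023368454643330942
```

View pics/w10.png

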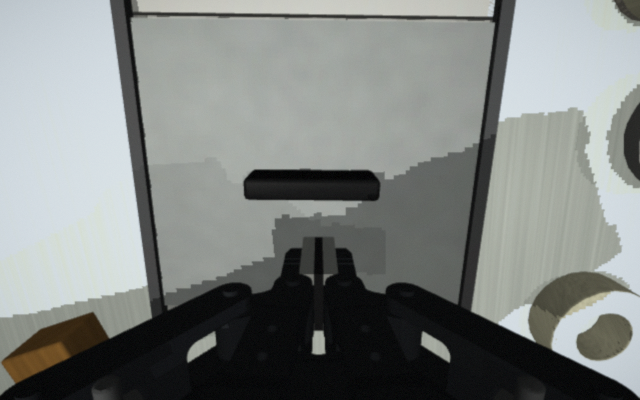

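Call:
step_arm:
  plan:
    - [[0,0,-1,0],[0,0,-2.1,0],[0,0,-2.1,0],[0.08,1,-2.1,0],[0.15,2.5,-2.1,0],[0.25,4.5,-2.1,0],[0.38,6.5,-2.1,0],[0.5,8.5,-2.1,0],[0.62,10.5,-2.1,0],[0.75,12.5,-2.1,0],[0.8,13.5,-2.1,0],[0.8,13.5,-2.1,0]]

```text
clock: 14.05
position: [0.5512, 0.2808, 0.2335]
tool_rot: [-3.14, -0.008, -0.053]
force: [-0.9, -0.1, 0.3]
grip_width: -0.0001
```

```bash
python3 - <<'E'
from h import *
f=grab("wrist","w11"); o=bot.observe(); print(o["clock"],o["position"],o["tool_rot"],o["force"],o["grip_width"])
E
```

```text
14.1 [0.55137261 0.27894022 0.23333179] [-3.14101886 -0.00741524 -0.05393863] [ 0.7376368  -0.99555643 -0.40055662] 0.00010120092737730686
```

View pics/w11.png

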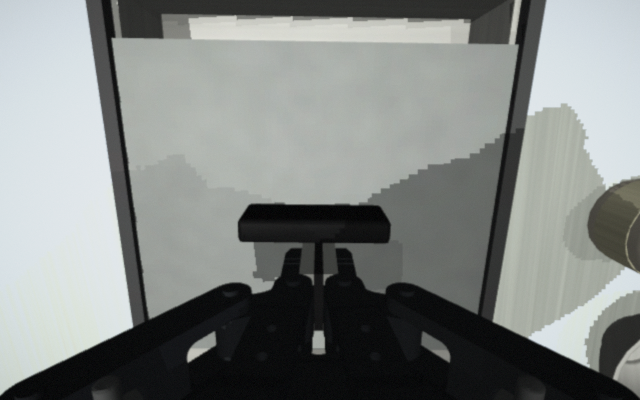

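Call:
step_arm:
  plan:
    - [[0.03,0.4,0,0],[0.05,0.8,0,0],[0.07,1.2,0,0],[0.1,1.6,0,0],[0.12,2,0,0],[0.14,2.4,0,0],[0.15,2.7,0,0],[0.15,2.7,0,0]]

```text
clock: 14.77
position: [0.5528, 0.3068, 0.2334]
tool_rot: [-3.14, -0.007, -0.053]
force: [1.2, -0.1, -0.4]
grip_width: 0.0001
```

Call:
step_arm:
  plan:
    - [[0.0,0.15,0,0],[0.0,0.3,0,0],[0.0,0.45,0,0],[0.04,0.6,0,0],[0.04,0.7,0,0]]

```text
clock: 15.18
position: [0.5534, 0.3089, 0.2332]
tool_rot: [3.134, -0.004, -0.057]
force: [-8.7, -37.8, 23.7]
grip_width: 0.0001
```

```bash
python3 - <<'E'
from h import *
f=grab("wrist","w12"); o=bot.observe(); print(o["clock"],o["position"],o["tool_rot"],o["force"],o["grip_width"])
E
```

```text
15.2333 [0.55338465 0.30888019 0.23319662] [ 3.13370956 -0.00433683 -0.05684022] [ -9.23179682 -33.42561716  21.4698881 ] -0.0003191252998874826
```

View pics/w12.png

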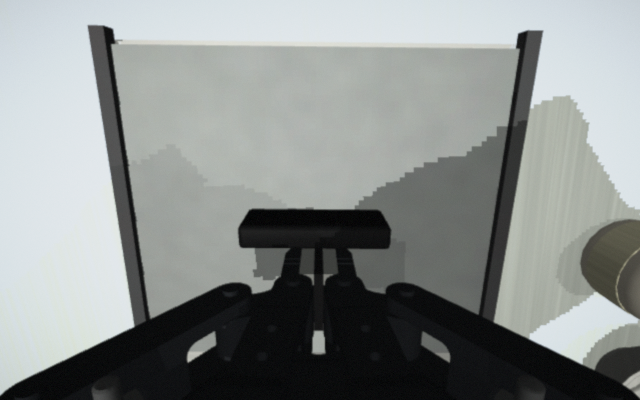

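Call:
step_arm:
  plan:
    - [[0,-1,0,0],[0,-1,0,0],[0,-1.5,4,0],[0,-4,8,0],[0,-8,10,0],[0,-12,10,0],[0,-16,10,0],[-1,-20,10,0],[-2,-24,10,0],[-3,-28,10,0],[-4,-32,10,0],[-5,-36,10,0]]

```text
clock: 16.23
position: [0.5029, -0.0512, 0.3334]
tool_rot: [3.134, -0.005, -0.056]
force: [1.0, -0.8, 0.5]
grip_width: 0.0001
```

Call:
step_arm:
  plan:
    - [[-1,-4,0,0],[-2,-8,0,0],[-3,-12,0,0],[-4,-16,0,0],[-4,-20,0,0],[-4,-24,0,0],[-4,-26,0,0],[-4,-28,0,0],[-4,-28,0,0],[-4,-28,0,0]]
  jaw: 0

```text
clock: 17.07
position: [0.4628, -0.3317, 0.3332]
tool_rot: [3.134, -0.005, -0.058]
force: [-0.3, 0.1, 0.7]
grip_width: 0.0854
```

```bash
python3 - <<'E'
from h import *
import pickle
f=grab("wrist","w13"); pickle.dump(f,open("w13.pkl","wb"));o=bot.observe(); print(o["clock"],o["position"],o["tool_rot"],o["force"],o["grip_width"])
crop("scene","s13",360,160,520,290,5)
E
```

```text
17.1167 [ 0.46309319 -0.33075535  0.33329628] [ 3.13476311 -0.00529643 -0.05632336] [0.23770683 0.0587177  0.410354  ] 0.0854038665136463
```

View pics/w13.png

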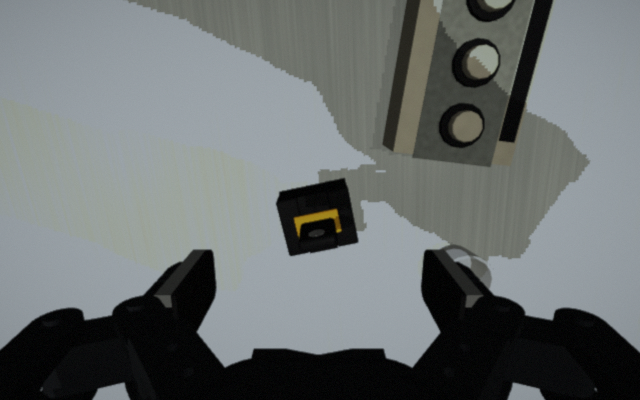

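View pics/s13.png

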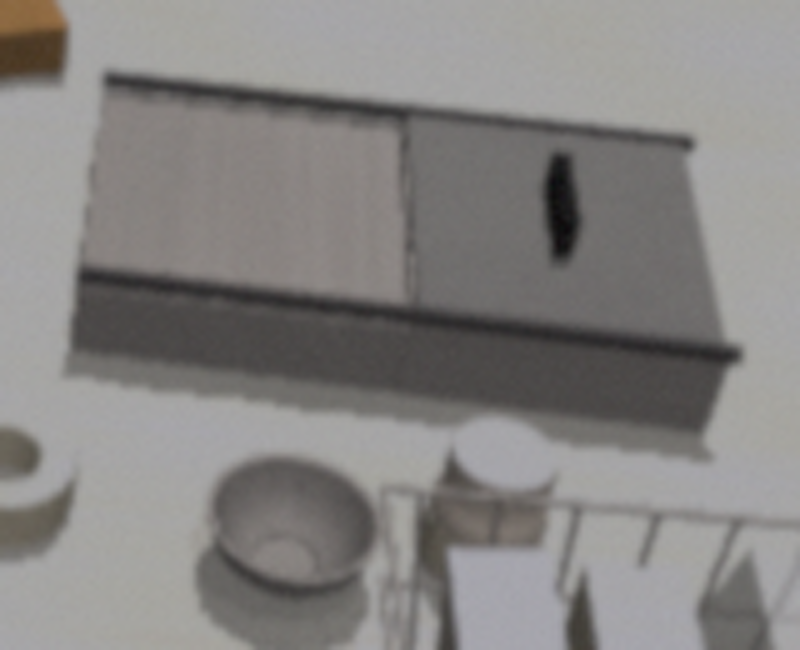

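Cover shut. Enlarge the stand and key.

```bash
python3 - <<'E'
from h import *
import pickle
f=pickle.load(open("w13.pkl","rb"));crop("wrist","w13c",265,165,370,265,7,f)
E
```

```text
(no output)
```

View pics/w13c.png

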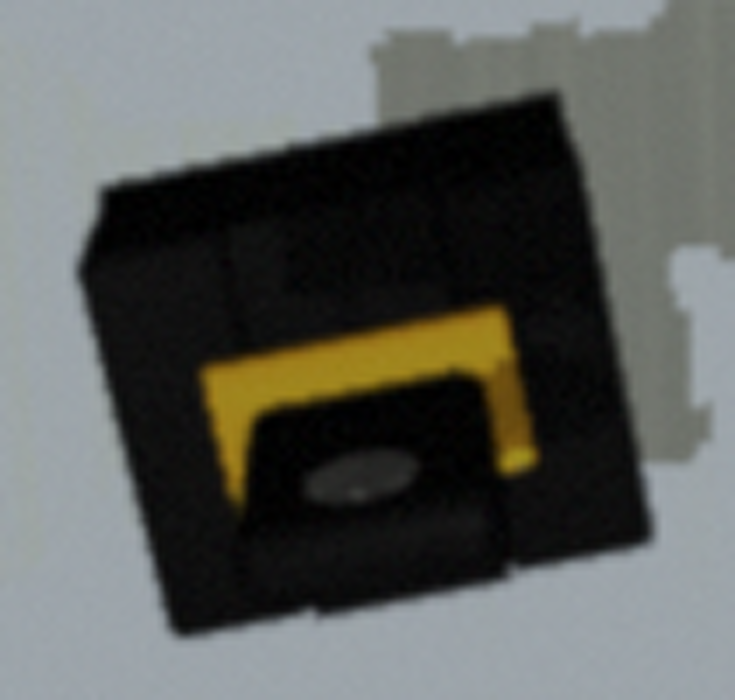

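```bash
python3 - <<'E'
from h import *
import pickle
f=pickle.load(open("w13.pkl","rb"))
np.set_printoptions(precision=4,suppress=True)
q=lambda x,y:(265+x/7,165+y/7)
P=np.array([ray(f,*q(*p),.034) for p in [(82,268),(570,170),(650,542),(178,632)]])[:,:2]
print(P,P.mean(0))
d1=(P[1]-P[0]+P[2]-P[3])/2; d2=(P[0]-P[3]+P[1]-P[2])/2
print(np.linalg.norm(d1),np.linalg.norm(d2),np.arctan2(d1[1],d1[0]),np.arctan2(-d2[0],d2[1]))
C=np.array([ray(f,*q(*p),.038) for p in [(202,368),(505,306),(540,463)]])[:,:2]
e=C[1]-C[0]; print(C,np.linalg.norm(e),np.arctan2(e[1],e[0]),"mid",(C[0]+C[2])/2, np.linalg.norm(C[2]-C[1]))
print("bow front-top edge",[ray(f,*q(*p),.078) for p in [(250,410),(490,375),(510,570),(238,530)]])
print(bot.observe()["qpos"])
E
```

```text
[[ 0.4317 -0.3446]
 [ 0.4885 -0.3363]
 [ 0.4964 -0.3829]
 [ 0.4391 -0.3911]] [ 0.4639 -0.3637]
0.057673029487714064 0.047154633618726814 0.14331713423725428 0.1622990883358804
[[ 0.445  -0.3563]
 [ 0.4802 -0.3509]
 [ 0.4834 -0.3704]] 0.03564563524608808 0.15087628086141142 mid [ 0.4642 -0.3633] 0.019741677329944807
bow front-top edge [array([ 0.4528, -0.3472,  0.078 ]), array([ 0.4766, -0.345 ,  0.078 ]), array([ 0.4776, -0.3658,  0.078 ]), array([ 0.4507, -0.3598,  0.078 ])]
[ 0.4915  0.5187  0.0315  1.8232 -0.0168  0.7922  0.4751]
```

Call:
step_arm:
  plan:
    - [[0,-1,0,0.12],[0,-2,0,0.24],[0,-3.2,0,0.36],[0.1,-3.2,0,0.48],[0.1,-3.2,0,0.6],[0.1,-3.2,0,0.72],[0.1,-3.2,0,0.84],[0.1,-3.2,0,0.96],[0.1,-3.2,0,1.08],[0.1,-3.2,0,1.2],[0.1,-3.2,0,1.32],[0.1,-3.2,0,1.44]]

```text
clock: 18.17
position: [0.4648, -0.361, 0.3336]
tool_rot: [3.135, -0.005, 1.392]
force: [-0.4, -0.6, -0.5]
grip_width: 0.0853
```

```bash
python3 - <<'E'
from h import *
o=bot.observe(); print(o["clock"],o["position"],o["tool_rot"],o["force"],o["qpos"])
E
```

```text
18.1667 [ 0.46480436 -0.36095038  0.33358634] [ 3.13452505 -0.00540951  1.39247442] [-0.44246981 -0.61686598 -0.51125239] [ 0.8053211   0.56449875 -0.34686334  1.75427795  0.23270645  0.85872988
  1.7486323 ]
```

Call:
step_arm:
  plan:
    - [[-0.05,-0.2,-2,0.12],[-0.05,-0.2,-4,0.24],[-0.05,-0.2,-6,0.329],[-0.05,-0.2,-6,0.329],[-0.05,-0.2,-6,0.329]]

```text
clock: 18.58
position: [0.4645, -0.3621, 0.2734]
tool_rot: [3.135, -0.007, 1.72]
force: [0.8, 0.6, -0.4]
grip_width: 0.0853
```

```bash
python3 - <<'E'
from h import *
import pickle
f=grab("wrist","w14"); pickle.dump(f,open("w14.pkl","wb"));o=bot.observe(); print(o["clock"],o["position"],o["tool_rot"],o["force"],o["qpos"])
E
```

```text
18.6333 [ 0.46480722 -0.36236253  0.27437013] [ 3.13414348 -0.00549396  1.71892758] [0.22866431 0.19112765 0.26717277] [ 0.8428357   0.6564191  -0.40143553  1.78636577  0.33823082  0.76495581
  1.9894323 ]
```

View pics/w14.png

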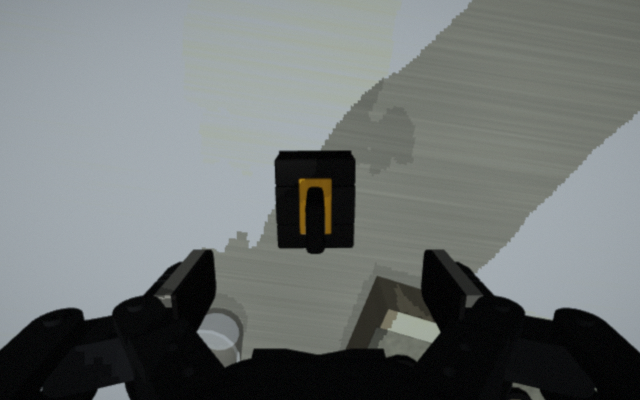

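```bash
python3 - <<'E'
from h import *
import pickle
f=pickle.load(open("w14.pkl","rb"))
np.set_printoptions(precision=4,suppress=True)
crop("wrist","w14c",265,140,370,260,6,f)
E
```

```text
(no output)
```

View pics/w14c.png

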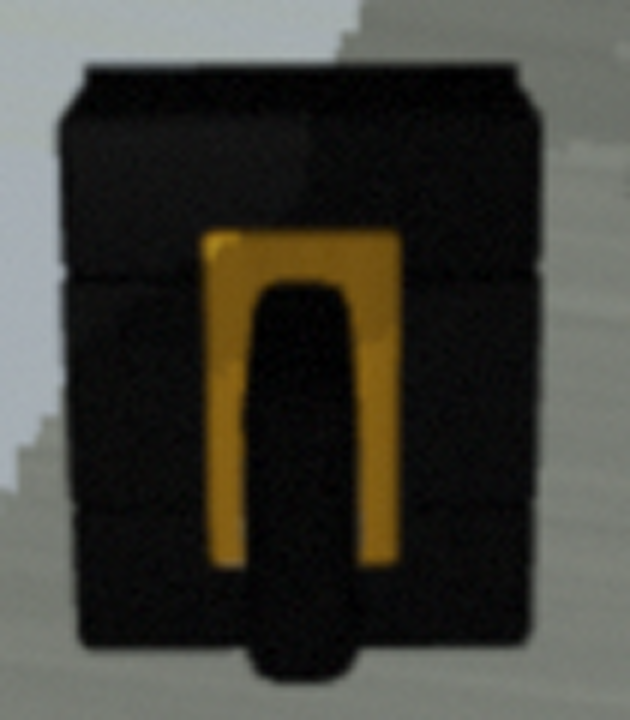

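```bash
python3 - <<'E'
from h import *
import pickle
f=pickle.load(open("w14.pkl","rb"))
np.set_printoptions(precision=4,suppress=True)
q=lambda x,y:(265+x/6,140+y/6)
C=np.array([ray(f,*q(*p),.038) for p in [(203,232),(402,232),(399,568),(210,568)]])[:,:2]
print(C,C.mean(0)); e=(C[0]-C[3]+C[1]-C[2])/2; g=C[1]-C[0]; print(np.linalg.norm(e),np.linalg.norm(g),np.arctan2(e[1],e[0]))
C=np.array([ray(f,*q(*p),.034) for p in [(62,118),(542,118),(530,646),(80,646)]])[:,:2]
print(C,C.mean(0)); e=(C[0]-C[3]+C[1]-C[2])/2; g=C[1]-C[0]; print(np.linalg.norm(e),np.linalg.norm(g),np.arctan2(e[1],e[0]))
E
```

```text
[[ 0.4473 -0.3755]
 [ 0.4444 -0.3557]
 [ 0.4803 -0.3503]
 [ 0.4832 -0.37  ]] [ 0.4638 -0.3629]
0.03633089132290276 0.020081077956210093 -2.9904839438205255
[[ 0.4386 -0.3913]
 [ 0.4315 -0.3432]
 [ 0.4888 -0.3343]
 [ 0.4959 -0.3828]] [ 0.4637 -0.3629]
0.05796847506749494 0.04864544399484162 -2.990724646665287
```

Call:
step_arm:
  plan:
    - [[-0.1,-0.06,-1.5,0],[-0.1,-0.06,-3,0],[-0.1,-0.06,-4.2,0],[-0.1,-0.06,-5.2,0],[-0.1,-0.06,-5.7,0],[-0.1,-0.06,-5.7,0],[-0.1,-0.06,-5.7,0],[-0.1,-0.06,-5.7,0]]

```text
clock: 19.3
position: [0.464, -0.363, 0.218]
tool_rot: [3.134, -0.005, 1.719]
force: [0.5, 0.7, 0.1]
grip_width: 0.0855
```

Call:
step_arm:
  plan:
    - [[0,0,0,0],[0,0,0,0],[0,0,0,0],[0,0,0,0],[0,0,0,0],[0,0,0,0],[0,0,0,0],[0,0,0,0],[0,0,0,0],[0,0,0,0]]
  jaw: 1
  force: 40

```text
clock: 20.13
position: [0.464, -0.3631, 0.2181]
tool_rot: [3.134, -0.005, 1.719]
force: [-0.4, 1.2, 5.3]
grip_width: 0.0097
```

```bash
python3 - <<'E'
from h import *
import pickle
f=grab("wrist","w15"); o=bot.observe(); print(o["clock"],o["position"],o["tool_rot"],o["force"],o["grip_width"])
E
```

```text
20.1833 [ 0.46404777 -0.36305658  0.21812271] [ 3.13360032 -0.00483975  1.7186095 ] [-1.81089031  0.65511491  5.75983663] 0.009945099200165586
```

View pics/w15.png

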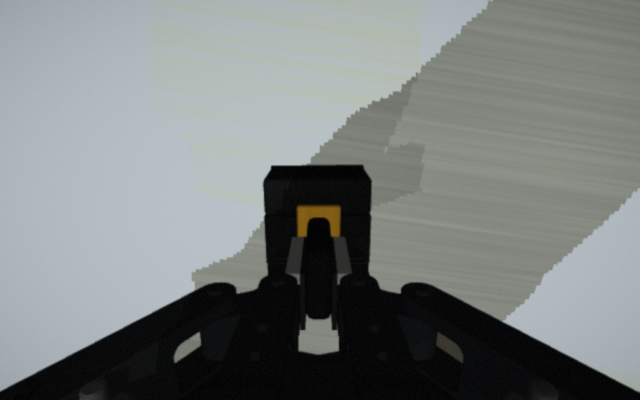

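Call:
step_arm:
  plan:
    - [[0,0,1,0],[0,0,3,0],[0,0,6,0],[0,0,9,0],[1.5,2,10,0],[4,5,10,-0.1],[7,8,10,-0.2],[9.5,11,10,-0.319],[12,14,10,-0.319],[14,17,10,-0.319],[16,20,10,-0.319],[16.6,22.5,10,-0.319]]

```text
clock: 21.18
position: [0.6321, -0.1349, 0.3187]
tool_rot: [3.132, -0.006, 1.402]
force: [0.3, 0.1, 0.0]
grip_width: 0.0095
```

Call:
step_arm:
  plan:
    - [[0,0,0,0],[0,0,0,0],[0,0,0,0],[0,0,0,0]]

```text
clock: 21.52
position: [0.6316, -0.1364, 0.3189]
tool_rot: [3.132, -0.006, 1.4]
force: [0.0, -0.8, 0.2]
grip_width: 0.0096
```

```bash
python3 - <<'E'
from h import *
import pickle
f=grab("wrist","w16"); pickle.dump(f,open("w16.pkl","wb")); o=bot.observe(); print(o["clock"],o["position"],o["tool_rot"],o["force"],o["grip_width"],o["qpos"])
E
```

```text
21.5667 [ 0.63160443 -0.13645605  0.31888759] [ 3.13231715 -0.00563571  1.39978161] [ 0.63043389  0.19417878 -1.02821315] 0.009444346103313442 [ 0.34469507  0.66461495 -0.34159395  1.60658923  0.25963582  0.9056861
  1.31112724]
```

View pics/w16.png

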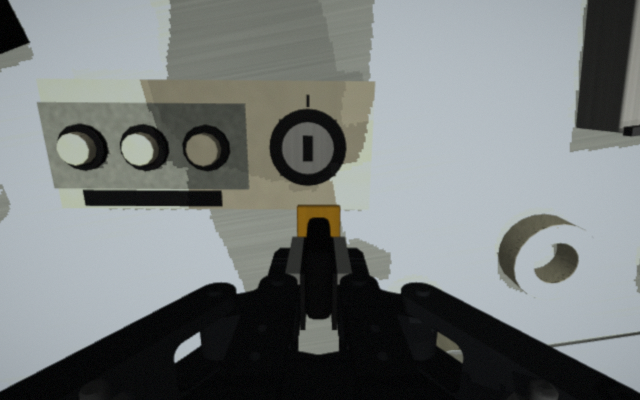

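```bash
python3 - <<'E'
from h import *
import pickle
f=pickle.load(open("w16.pkl","rb"))
np.set_printoptions(precision=4,suppress=True)
im=f["pixels"]; hsv=cv2.cvtColor(im,cv2.COLOR_BGR2HSV)
m=cv2.inRange(hsv,(15,120,60),(35,255,255)); m[:190]=0;m[260:]=0;m[:,:280]=0;m[:,360:]=0
ys,xs=np.where(m); print("collar",xs.min(),xs.max(),ys.min(),ys.max())
zc=f and .3189-.180
for p in [(xs.min()-.5,ys.min()-.5),(xs.max()+.5,ys.min()-.5)]: print(ray(f,*p,zc))
g=cv2.cvtColor(im,cv2.COLOR_BGR2GRAY)
# slot
r=g[125:172,290:328]; mm=(r<60).astype(np.uint8); n,l,s,c=cv2.connectedComponentsWithStats(mm); print(s,c)
for i in range(1,n):
    if 60<s[i,4]<600:
        cx,cy=c[i][0]+290,c[i][1]+125; print("slot",cx,cy,ray(f,cx,cy,.045)); 
        cnt=np.argwhere(l==i)[:,::-1].astype(np.float32); print(cv2.minAreaRect(cnt))
mm=(g<60).astype(np.uint8); mm[:100]=0;mm[195:]=0;mm[:,:265]=0;mm[:,355:]=0
c,_=cv2.findContours(mm,cv2.RETR_EXTERNAL,cv2.CHAIN_APPROX_NONE); c=max(c,key=cv2.contourArea); e=cv2.fitEllipse(c); print("bezel",e,ray(f,*e[0],.045))
crop("wrist","w16c",260,70,380,260,4,f)
# marks of console corners
P=[ray(f,*p,.045) for p in [(375,82),(38,80)]]; print(P)
d=P[0]-P[1];print(np.arctan2(d[1],d[0])-np.pi/2)
E
```

```text
collar 297 339 205 236
[ 0.6114 -0.1419  0.1389]
[ 0.6148 -0.1228  0.1389]
[[   0    0   38   47 1446]
 [   0    0    5    4   12]
 [  30    0    8    7   27]
 [  13   11   10   26  251]
 [  29   40    9    7   32]
 [   0   42    7    5   18]] [[18.3658 22.8313]
 [ 1.4167  0.9167]
 [34.7778  1.7407]
 [17.494  23.0518]
 [34.4375 44.1562]
 [ 1.9444 44.8333]]
slot 307.49402390438246 148.05179282868525 [ 0.5995 -0.1371  0.045 ]
((17.5, 23.5), (25.0, 9.0), 90.0)
bezel ((307.2755126953125, 146.8204803466797), (75.22419738769531, 75.58975219726562), 135.78150939941406) [ 0.5987 -0.1371  0.045 ]
[array([ 0.5639, -0.0848,  0.045 ]), array([ 0.5243, -0.3053,  0.045 ])]
-0.17763500884621997
```

View pics/w16c.png

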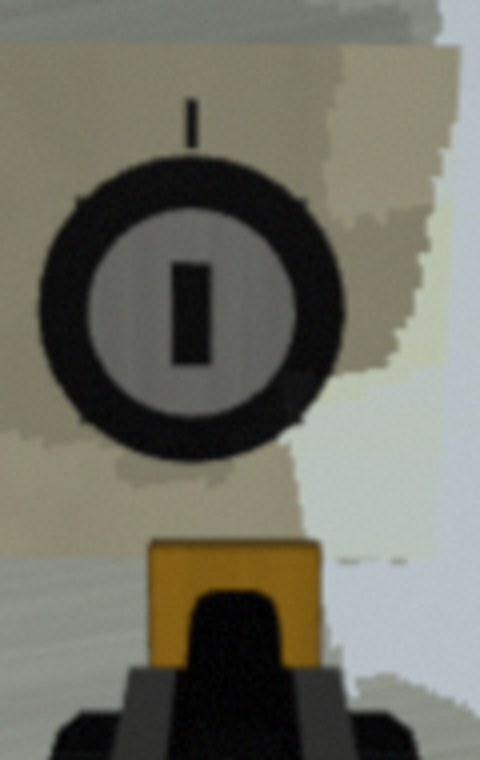

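Call:
step_arm:
  plan:
    - [[-1.5,-0.1,-1,0],[-3.15,-0.19,-2.5,0],[-3.15,-0.19,-4,0],[-3.15,-0.19,-5,0],[-3.15,-0.19,-5.4,0],[-3.15,-0.19,-5.4,0],[-3.15,-0.19,-5.4,0],[-3.15,-0.19,-5.4,0]]

```text
clock: 22.23
position: [0.6005, -0.1384, 0.2655]
tool_rot: [3.131, -0.006, 1.4]
force: [-0.2, -0.3, -0.3]
grip_width: 0.0094
```

```bash
python3 - <<'E'
from h import *
import pickle
o=bot.observe(); print(o["clock"],o["position"],o["tool_rot"],o["force"],o["grip_width"])
f=crop("wrist","w17",240,130,400,260,5)
s=crop("scene","s17",230,160,330,240,8); d=crop("side","d17",290,190,390,290,7)
pickle.dump((f,s,d),open("f17.pkl","wb"))
E
```

```text
22.2333 [ 0.60054923 -0.13840215  0.2655156 ] [ 3.13134931 -0.0057513   1.39972889] [-0.16674143 -0.27412127 -0.27181712] 0.00938030508071283
```

View pics/w17.png

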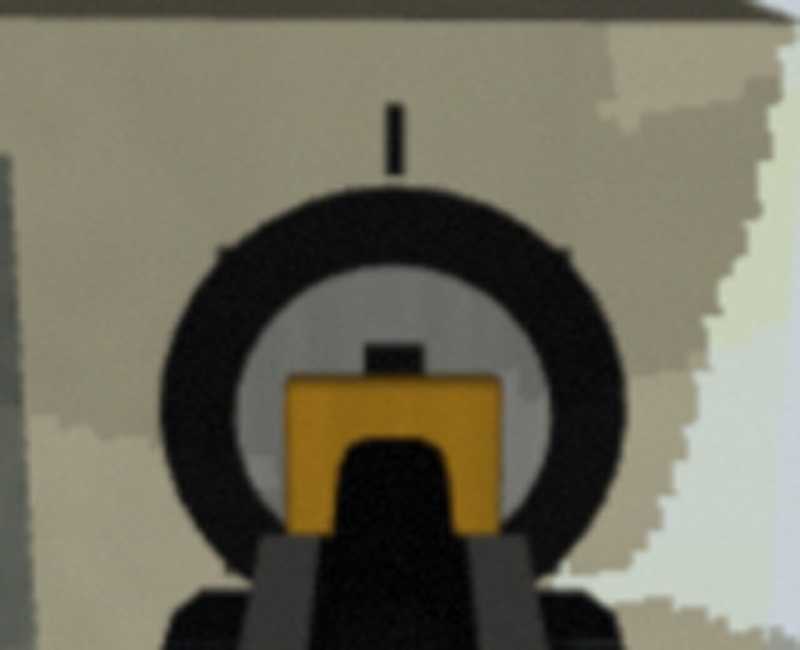

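View pics/s17.png

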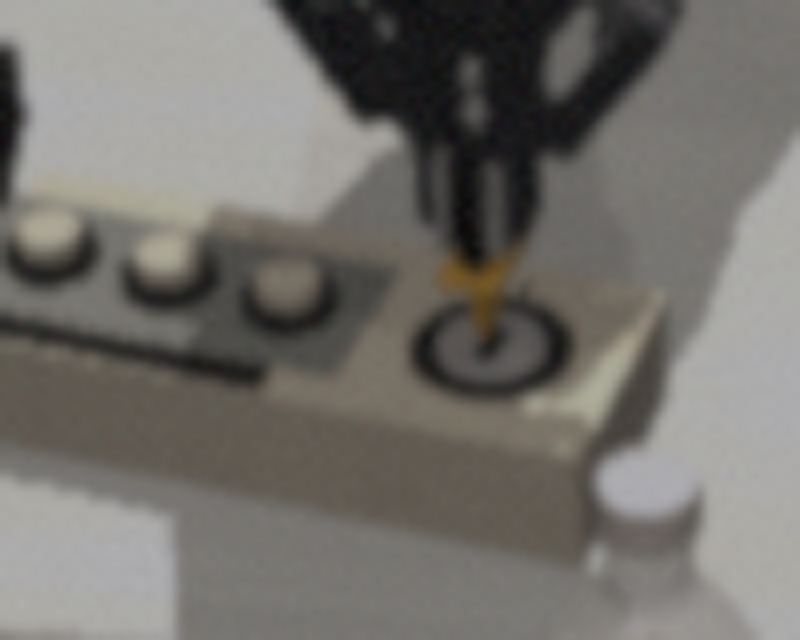

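View pics/d17.png

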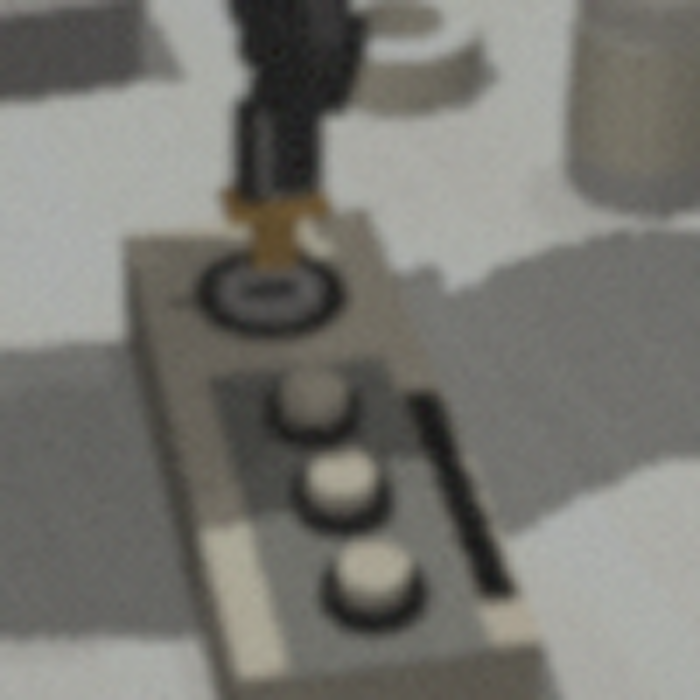

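```bash
python3 - <<'E'
from h import *
import pickle
f,s,d=pickle.load(open("f17.pkl","rb"))
np.set_printoptions(precision=4,suppress=True)
q=lambda x,y:(240+x/5-.4,130+y/5-.4)
u=np.array([np.cos(-.173),np.sin(-.173),0])
sl=ray(f,*q(394.5,344),.045); b=ray(f,*q(393.5,264),.045)  # slot end, disc -x edge (r=18)
co=ray(f,*q(393.5,377),.0855)
print("slot ctr",sl+9e-3*u,"disc ctr",b+18e-3*u,"key",co+18e-3*u)
w=ray(f,*q(286,377),.0855)-ray(f,*q(501,377),.0855); print(np.linalg.norm(w))
# side view: slot center & blade tip
D=lambda x,y:(290+x/7-.43,190+y/7-.43); S=lambda x,y:(230+x/8-.44,160+y/8-.44)
print("side lock",ray(d,*D(270,292),.045),"tip",ray(d,*D(273,263),.0555))
print("scene disc",ray(s,*S(490,350),.045))
E
```

```text
slot ctr [ 0.5999 -0.137   0.045 ] disc ctr [ 0.5995 -0.1371  0.045 ] key [ 0.6002 -0.1374  0.0855]
0.01938024301165215
side lock [ 0.5987 -0.1356  0.045 ] tip [ 0.6006 -0.1336  0.0555]
scene disc [ 0.6011 -0.1361  0.045 ]
```

Call:
step_arm:
  plan:
    - [[-0.03,0.03,-0.4,0],[-0.03,0.03,-0.8,0],[-0.03,0.03,-1.2,0],[-0.03,0.03,-1.5,0],[-0.03,0.03,-1.5,0]]

```text
clock: 22.8
position: [0.5998, -0.138, 0.2495]
tool_rot: [3.133, -0.006, 1.4]
force: [-0.6, -0.8, -0.9]
grip_width: 0.0092
```

Call:
step_arm:
  plan:
    - [[0,0,-0.4,0],[0,0,-0.8,0],[0,0,-1.1,0],[0,0,-1.4,0],[0,0,-1.6,0],[0,0,-1.8,0],[0,0,-1.8,0]]

```text
clock: 23.38
position: [0.5997, -0.1379, 0.2311]
tool_rot: [3.133, -0.006, 1.4]
force: [-0.2, 0.2, -0.1]
grip_width: 0.0094
```

Call:
step_arm:
  plan:
    - [[0,0,-0.1,0],[0,0,-0.2,0],[0,0,-0.3,0],[0,0,-0.3,0]]

```text
clock: 23.72
position: [0.6, -0.1379, 0.2298]
tool_rot: [3.132, -0.005, 1.4]
force: [-8.0, 1.5, 26.6]
grip_width: 0.0097
```

```bash
python3 - <<'E'
from h import *
o=bot.observe(); print(o["clock"],o["position"],o["tool_rot"],o["force"],o["qpos"])
s=crop("scene","s18",230,160,330,240,8)
E
```

```text
23.7167 [ 0.59998376 -0.13790492  0.22976366] [ 3.13199249 -0.00526715  1.39981371] [-7.99585784  1.49441139 26.61917536] [ 0.33764672  0.74165556 -0.30601378  1.738758    0.31418798  0.69931345
  1.26685841]
```

View pics/s18.png

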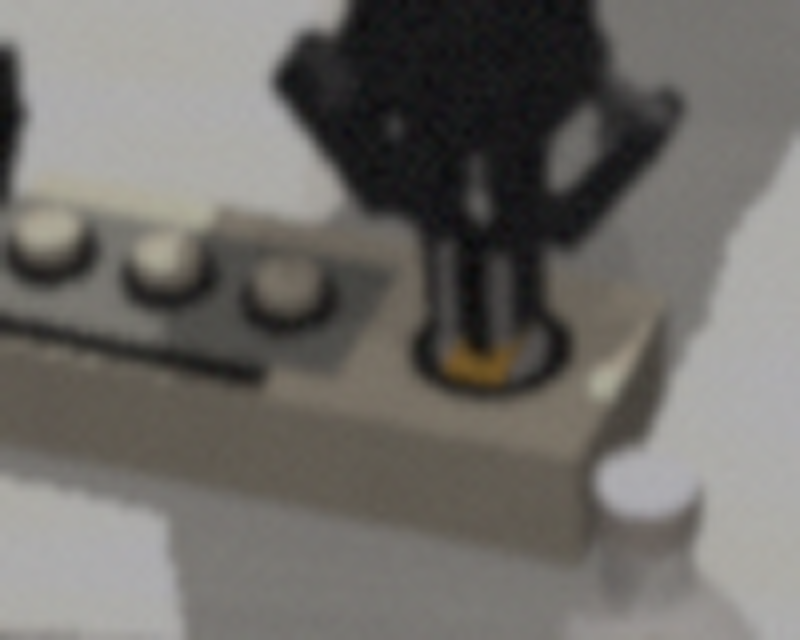

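Call:
step_arm:
  plan:
    - [[0,0,0,-0.05],[0,0,0,-0.15],[-0.02,0.01,0,-0.25],[-0.03,0.01,0,-0.35],[-0.05,0.01,0,-0.45],[-0.06,0.01,0,-0.55],[-0.07,0.01,0,-0.65],[-0.07,0,0,-0.7],[-0.07,0,0,-0.7]]

```text
clock: 24.52
position: [0.599, -0.1387, 0.23]
tool_rot: [3.131, -0.004, 0.696]
force: [-2.2, -4.5, 1.9]
grip_width: 0.0096
```

```bash
python3 - <<'E'
from h import *
o=bot.observe(); print(o["clock"],o["position"],o["tool_rot"],o["force"],o["moment"],o["qpos"])
s=crop("scene","s19",230,160,330,240,8)
E
```

```text
24.5167 [ 0.59901116 -0.13865924  0.23004951] [ 3.13112865 -0.003988    0.69551398] [-2.18916214 -4.54151727  1.91330652] [-1.10179488  0.70964325 -0.01668475] [ 0.20860652  0.72642695 -0.11572508  1.74896645  0.13180409  0.66335773
  0.71415734]
```

View pics/s19.png

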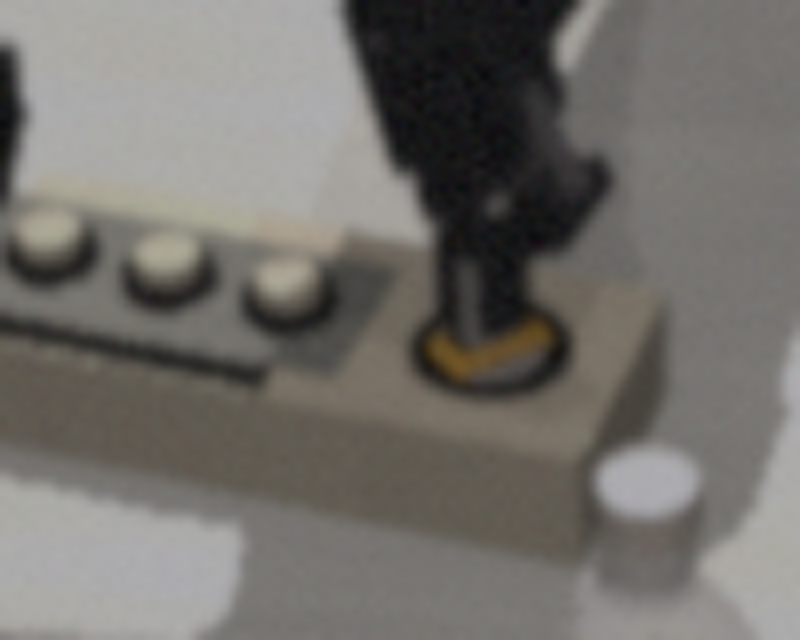

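Call:
step_arm:
  plan:
    - [[0,0,0,-0.1],[-0.01,0,0,-0.2],[-0.02,0,0,-0.3],[-0.03,0,0,-0.4],[-0.04,0,0,-0.5],[-0.05,0,0,-0.6],[-0.05,0,0,-0.7],[-0.05,0,0,-0.76],[-0.05,0,0,-0.8],[-0.05,0,0,-0.8]]

```text
clock: 25.4
position: [0.5977, -0.1388, 0.23]
tool_rot: [3.131, -0.002, -0.105]
force: [-7.0, -1.5, 6.1]
grip_width: 0.0098
```

```bash
python3 - <<'E'
from h import *
o=bot.observe(); print(o["clock"],o["position"],o["tool_rot"],o["force"],o["moment"],o["qpos"])
s=crop("scene","s20",230,160,330,240,8)
E
```

```text
25.4 [ 0.59772375 -0.13882182  0.23002616] [ 3.13059559e+00 -1.65954659e-03 -1.04684105e-01] [-7.04435818 -1.52784233  6.05032542] [-0.22241902  1.82370095  0.01111107] [ 0.06063223  0.73098298  0.10100587  1.75754178 -0.09263456  0.65567671
  0.10463326]
```

View pics/s20.png

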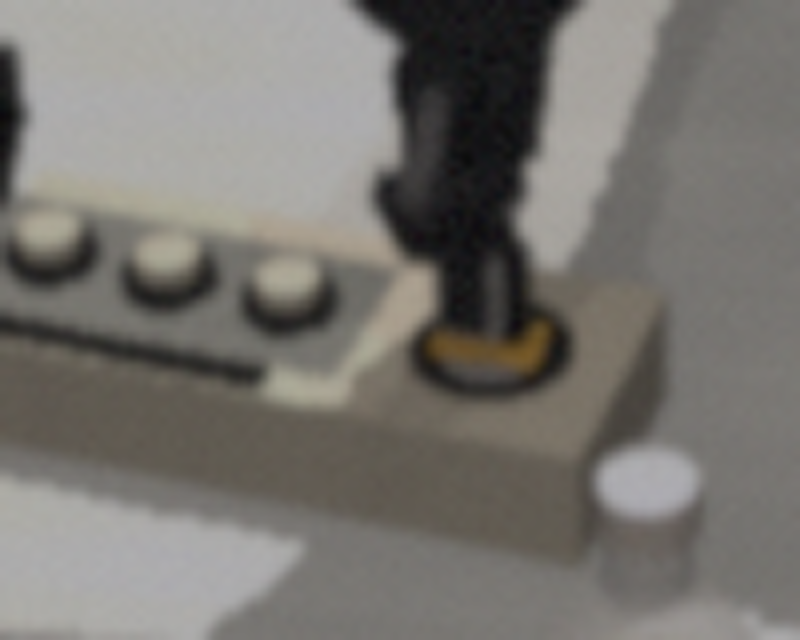

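Call:
step_arm:
  plan:
    - [[-0.05,-0.01,0,-0.04],[-0.05,-0.01,0,-0.08],[-0.05,-0.01,0,-0.12],[-0.05,-0.01,0,-0.12]]

```text
clock: 25.78
position: [0.5973, -0.1387, 0.2301]
tool_rot: [3.131, -0.002, -0.224]
force: [-0.6, 1.2, 0.5]
grip_width: 0.0096
```

```bash
python3 - <<'E'
from h import *
o=bot.observe(); print(o["clock"],o["position"],o["tool_rot"],o["force"],o["moment"],o["grip_width"])
E
```

```text
25.7833 [ 0.59728022 -0.13869369  0.23009345] [ 3.13065147e+00 -1.67199217e-03 -2.23946556e-01] [-0.5876      1.21879587  0.47134654] [0.16455544 0.22881191 0.34225467] 0.00960338246112068
```

Call:
step_arm:
  plan:
    - [[0,0,0,0.1],[0.03,0,0,0.2],[0.06,0,0,0.3],[0.09,0,0,0.4],[0.12,0,0,0.5],[0.14,0,0,0.6],[0.15,0,0,0.7],[0.16,0,0,0.8],[0.18,0,0,0.9],[0.18,0,0,0.9]]

```text
clock: 26.62
position: [0.599, -0.1388, 0.2301]
tool_rot: [3.131, -0.002, 0.682]
force: [-0.9, -0.1, -0.5]
grip_width: 0.0096
```

```bash
python3 - <<'E'
from h import *
o=bot.observe(); print(o["clock"],o["position"],o["tool_rot"],o["force"],o["moment"],o["grip_width"])
E
```

```text
26.6167 [ 0.59896318 -0.13877954  0.23012474] [ 3.13100459e+00 -1.88578787e-03  6.82095467e-01] [-0.89953149 -0.06529477 -0.47600194] [ 0.12326904  0.15468824 -0.01840973] 0.009640367857126875
```

Call:
step_arm:
  plan:
    - [[0,0,0,0.1],[0.02,0.02,0,0.2],[0.04,0.04,0,0.3],[0.05,0.05,0,0.4],[0.06,0.07,0,0.5],[0.07,0.08,0,0.6],[0.08,0.09,0,0.7],[0.08,0.09,0,0.76],[0.08,0.09,0,0.82],[0.08,0.09,0,0.82]]

```text
clock: 27.45
position: [0.5999, -0.1376, 0.2301]
tool_rot: [3.131, -0.003, 1.503]
force: [1.2, 2.9, 0.7]
grip_width: 0.0095
```

```bash
python3 - <<'E'
from h import *
o=bot.observe(); print(o["clock"],o["position"],o["tool_rot"],o["force"],o["moment"],o["grip_width"])
E
```

```text
27.45 [ 0.59994996 -0.13763786  0.23013424] [ 3.13054860e+00 -2.72304057e-03  1.50265329e+00] [1.20950825 2.91219086 0.65355884] [ 0.66269781 -0.25832014 -0.03719909] 0.009541114768929123
```

Call:
step_arm:
  plan:
    - [[0,0,0,0.03],[0,0,0,0.06],[0,0,0,0.06],[0,0,0,0.06]]

```text
clock: 27.78
position: [0.6, -0.1375, 0.2302]
tool_rot: [3.13, -0.003, 1.562]
force: [0.1, 3.1, 0.3]
grip_width: 0.0092
```

```bash
python3 - <<'E'
from h import *
o=bot.observe(); print(o["clock"],o["position"],o["tool_rot"],o["force"],o["moment"],o["grip_width"])
E
```

```text
27.7833 [ 0.59999127 -0.13753464  0.23015016] [ 3.13040440e+00 -2.94309222e-03  1.56157582e+00] [0.10994439 3.06402639 0.26654662] [ 0.67246395 -0.12909452 -0.18153251] 0.009181233877799512
```

Call:
step_arm:
  plan:
    - [[0,0,0,0.02],[0,0,0,0.04],[0,0,0,0.04]]

```text
clock: 28.03
position: [0.6, -0.1374, 0.2301]
tool_rot: [3.131, -0.003, 1.603]
force: [-0.4, 3.2, -0.5]
grip_width: 0.0093
```

```bash
python3 - <<'E'
from h import *
o=bot.observe(); print(o["clock"],o["position"],o["tool_rot"],o["force"],o["moment"],o["grip_width"])
crop("scene","s21",230,160,330,240,8)
E
```

```text
28.0333 [ 0.59995394 -0.13743757  0.23012224] [ 3.13057037e+00 -3.12848605e-03  1.60316055e+00] [-0.43002452  3.1665608  -0.45850468] [ 0.69684411  0.02940448 -0.37454647] 0.009290987421546054
```

View pics/s21.png

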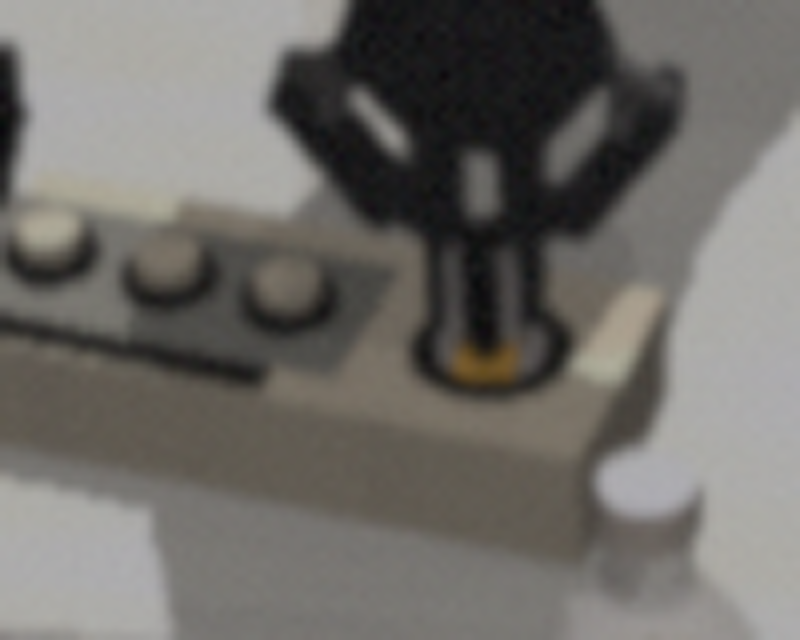

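Call:
step_arm:
  plan:
    - [[0,0.03,0,-0.08],[0,0.03,0,-0.17],[0,0.03,0,-0.17],[0,0.03,0,-0.17]]

```text
clock: 28.42
position: [0.5999, -0.1373, 0.2302]
tool_rot: [3.131, -0.002, 1.434]
force: [-1.3, -1.0, -0.8]
grip_width: 0.0094
```

```bash
python3 - <<'E'
from h import *
o=bot.observe(); print(o["clock"],o["position"],o["tool_rot"],o["force"],o["moment"],o["grip_width"])
E
```

```text
28.4167 [ 0.59993266 -0.13730431  0.23018963] [ 3.13050942e+00 -2.47228928e-03  1.43440428e+00] [-1.29022143 -0.97538228 -0.77523024] [ 0.04186983  0.04887042 -0.07511312] 0.009423869390767321
```

Free. Pull straight up.

Call:
step_arm:
  plan:
    - [[0,0,0.3,0],[0,0,0.8,0],[0,0,1.4,0],[0,0,2,0],[0,0,2.6,0],[0,0,3.2,0],[0,0,3.8,0],[0,0,5,0],[0,0,7,0],[0,0,9,0],[0,0,9,0]]

```text
clock: 29.33
position: [0.6008, -0.1373, 0.3245]
tool_rot: [3.126, -0.002, 1.434]
force: [0.3, 0.7, 0.3]
grip_width: 0.0093
```

Call:
step_arm:
  plan:
    - [[3.2,0,0,0],[3.2,0,0,0],[3.2,0,0,0]]

```text
clock: 29.58
position: [0.6334, -0.137, 0.3249]
tool_rot: [3.125, -0.003, 1.435]
force: [-0.2, 0.3, -0.7]
grip_width: 0.0094
```

```bash
python3 - <<'E'
from h import *
import pickle
o=bot.observe(); print(o["clock"],o["position"],o["tool_rot"],o["force"],o["moment"],o["grip_width"])
f=grab("wrist","w22"); pickle.dump(f,open("w22.pkl","wb"))
crop("wrist","w22c",260,70,380,260,4,f)
E
```

```text
29.5833 [ 0.63340111 -0.13704566  0.32494967] [ 3.12487799e+00 -2.54770375e-03  1.43487109e+00] [-0.24197201  0.25484177 -0.66144777] [-0.01168171  0.04786403 -0.00191681] 0.00938888022553026
```

View pics/w22.png

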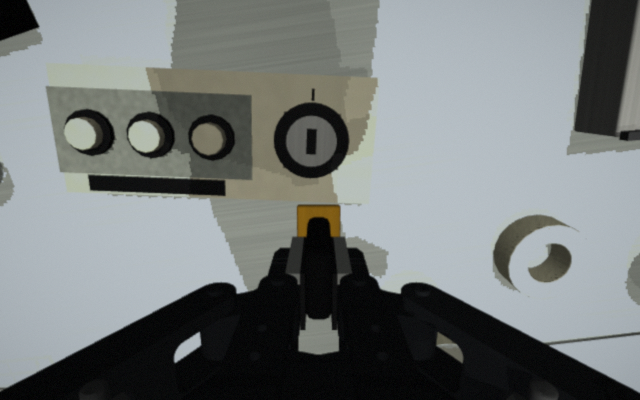

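View pics/w22c.png

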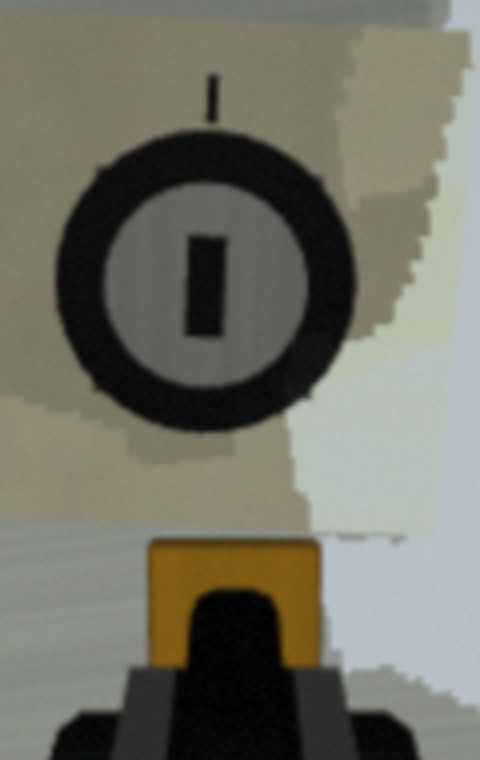

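Call:
step_arm:
  plan:
    - [[-2.5,-3.3,0,0.05],[-5,-6.6,0,0.12],[-7.5,-9.9,0,0.2],[-10,-13.2,0,0.284],[-12.5,-16.5,0,0.284],[-15,-19.8,0,0.284],[-16.5,-21.8,0,0.284],[-17.1,-22.6,0,0.284],[-17.1,-22.6,0,0.284],[-17.1,-22.6,0,0.284],[-17.1,-22.6,-2,0.284],[-17.1,-22.6,-2,0.284]]

```text
clock: 30.63
position: [0.4619, -0.3613, 0.3025]
tool_rot: [3.128, -0.005, 1.721]
force: [-0.6, 0.5, -0.8]
grip_width: 0.009
```

```bash
python3 - <<'E'
from h import *
import pickle
from scipy.spatial.transform import Rotation as Ro
o=bot.observe(); print(o["clock"],o["position"],o["tool_rot"],o["force"],o["grip_width"])
R=Ro.from_euler("xyz",o["tool_rot"]).as_matrix(); print(o["position"]+.18*R[:,2])
f=crop("wrist","w23",240,130,400,260,5); pickle.dump(f,open("w23.pkl","wb"))
E
```

```text
30.6333 [ 0.46194543 -0.36134123  0.30247948] [ 3.12762151 -0.00474317  1.72094185] [-0.63647903  0.51829819 -0.82005788] 0.009035149859002823
[ 0.46430417 -0.36012099  0.12249907]
```

View pics/w23.png

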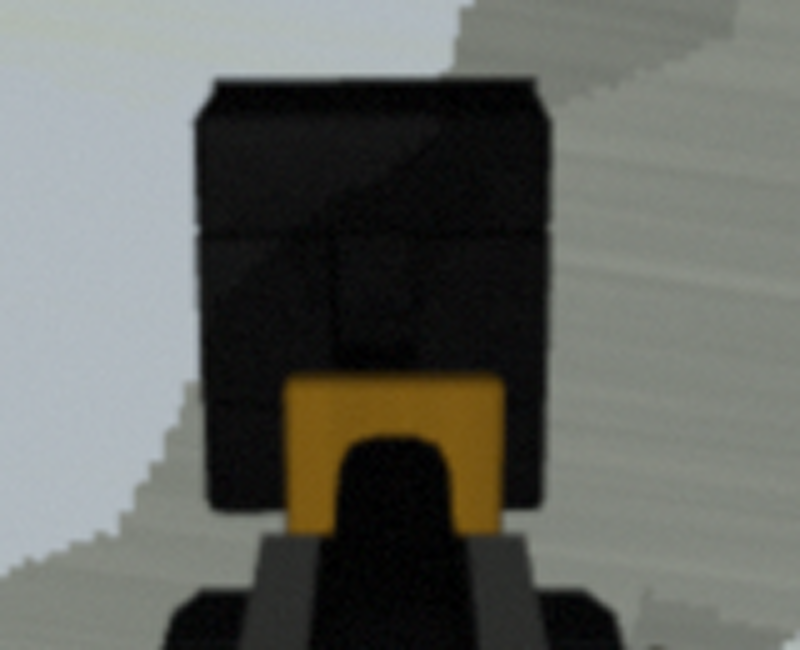

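```bash
python3 - <<'E'
from h import *
import pickle
f=pickle.load(open("w23.pkl","rb"))
np.set_printoptions(precision=4,suppress=True)
q=lambda x,y:(240+x/5-.4,130+y/5-.4)
C=np.array([ray(f,*q(*p),.034) for p in [(195,120),(552,120),(544,511),(210,511)]])
print(C.mean(0),np.linalg.norm(C[0]-C[1]),np.linalg.norm(C[0]-C[3]))
z=.3025-.18
a=ray(f,*q(284,376),z);b=ray(f,*q(504,376),z); e=np.array([np.cos(.151),np.sin(.151),0])
print((a+b)/2+.018*e, np.linalg.norm(a-b))
E
```

```text
[ 0.4638 -0.3631  0.034 ] 0.04918470608444273 0.057741802831732025
[ 0.4618 -0.361   0.1225] 0.019805480617298362
```

Call:
step_arm:
  plan:
    - [[0.2,-0.2,-1.5,0],[0.2,-0.2,-3,0],[0.2,-0.2,-4.5,0],[0.2,-0.2,-5.5,0],[0.2,-0.2,-6.5,0],[0.2,-0.2,-7.3,0],[0.2,-0.2,-7.8,0],[0.2,-0.2,-8.1,0],[0.2,-0.2,-8.1,0]]

```text
clock: 31.43
position: [0.4642, -0.3634, 0.2223]
tool_rot: [3.128, -0.005, 1.721]
force: [0.0, -0.4, -0.3]
grip_width: 0.0092
```

Call:
step_arm:
  plan:
    - [[0,0,-0.1,0],[0,0,-0.2,0],[0,0,-0.25,0]]

```text
clock: 31.68
position: [0.4642, -0.3635, 0.2201]
tool_rot: [3.127, -0.004, 1.721]
force: [0.2, 0.2, -0.2]
grip_width: 0.0096
```

Call:
step_arm:
  plan:
    - [[0,0,-0.07,0],[0,0,-0.14,0],[0,0,-0.14,0]]

```text
clock: 31.93
position: [0.4642, -0.3635, 0.2187]
tool_rot: [3.127, -0.004, 1.721]
force: [0.1, -0.1, 0.1]
grip_width: 0.0094
```

Call:
step_arm:
  plan:
    - [[0,0,-0.07,0],[0,0,-0.14,0],[0,0,-0.14,0]]

```text
clock: 32.18
position: [0.4643, -0.3635, 0.218]
tool_rot: [3.127, -0.004, 1.721]
force: [-4.0, 2.5, 14.4]
grip_width: 0.0093
```

```bash
python3 - <<'E'
from h import *
o=bot.observe(); print(o["force"],o["position"])
crop("side","d24",270,280,350,360,8); 
E
```

```text
[-3.97008718  2.54972673 14.42317041] [ 0.46432524 -0.36351714  0.21799778]
```

View pics/d24.png

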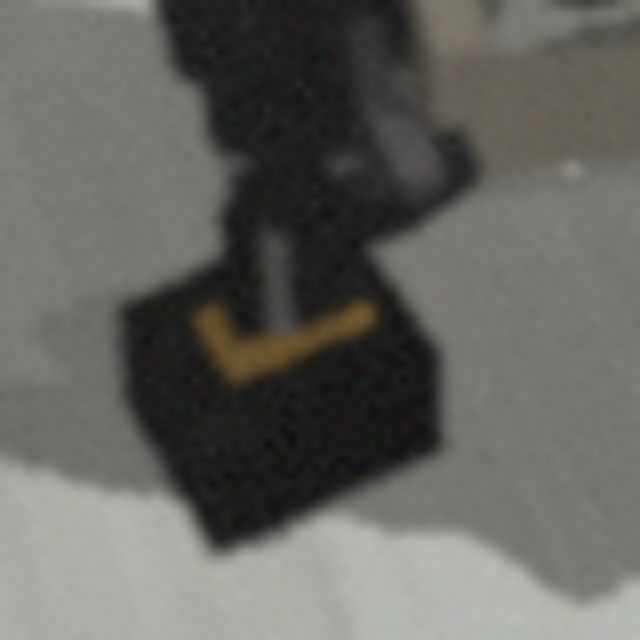

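Call:
step_arm:
  plan:
    - [[0,0,0,0],[0,0,0,0],[0,0,0,0],[0,0,0,0],[0,0,0,0],[0,0,0,0],[0,0,0,0],[0,0,3,0],[0,0,6,0],[0,0,10,0],[0,0,12,0],[0,0,12,0]]
  jaw: 0

```text
clock: 33.23
position: [0.4652, -0.3639, 0.3427]
tool_rot: [3.123, 0.001, 1.721]
force: [0.4, 0.6, 0.1]
grip_width: 0.0857
```

```bash
python3 - <<'E'
from h import *
o=bot.observe(); print(o["force"],o["position"],o["tool_rot"])
crop("side","d25",270,280,350,360,8); grab("wrist","w25")
E
```

```text
[0.35953082 0.58119793 0.14791316] [ 0.46518302 -0.3639251   0.34266641] [3.12273182e+00 6.77096504e-04 1.72064706e+00]
```

View pics/d25.png

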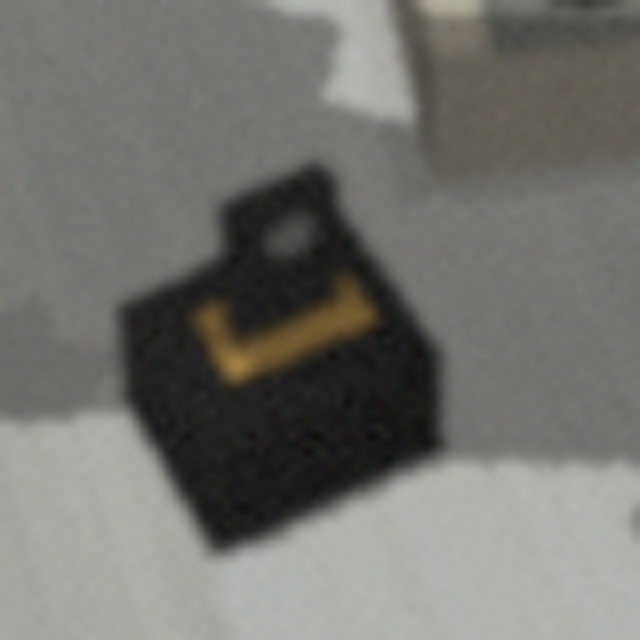

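View pics/w25.png

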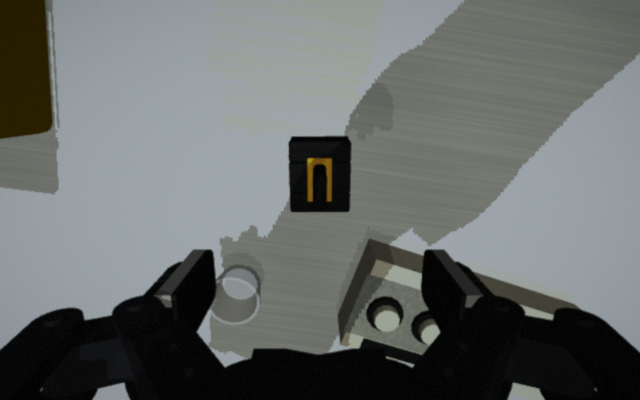

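```bash
python3 - <<'E'
from h import *
import pickle
np.set_printoptions(precision=4,suppress=True)
f=pickle.load(open("w22.pkl","rb")); crop("wrist","w22d",50,90,250,180,4,f)
E
```

```text
(no output)
```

View pics/w22d.png

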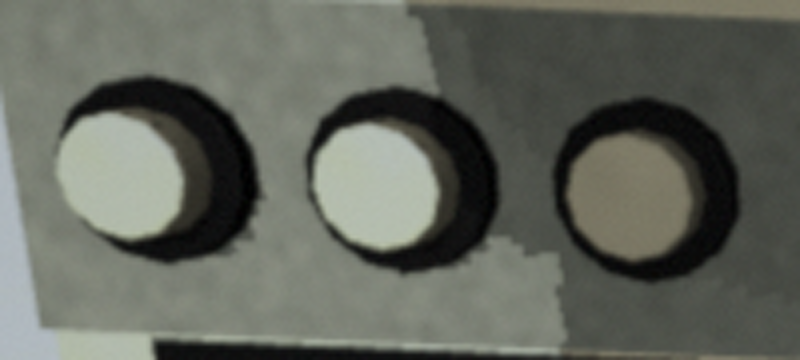

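```bash
python3 - <<'E'
from h import *
import pickle
np.set_printoptions(precision=4,suppress=True)
f=pickle.load(open("w22.pkl","rb"))
q=lambda x,y:(50+x/4-.4,90+y/4-.4)
P=[ray(f,*q(*p),.059) for p in [(120,176),(376,186),(630,196)]]
for p in P: print(p)
print(np.linalg.norm(P[1]-P[0]),np.linalg.norm(P[2]-P[1]))
print(bot.observe()["tool_rot"])
E
```

```text
[ 0.5716 -0.2895  0.059 ]
[ 0.5791 -0.2475  0.059 ]
[ 0.5866 -0.2057  0.059 ]
0.04265280834181989 0.04250527013766218
[ 3.1263 -0.0026  1.7208]
```

Call:
step_arm:
  plan:
    - [[2.5,2,0,0],[5,4,0,0],[8,6,0,0],[10.4,7.35,0,0],[10.4,7.35,-2,0],[10.4,7.35,-5,0],[10.4,7.35,-7.5,0],[10.4,7.35,-9.2,0],[10.4,7.35,-9.7,0],[10.4,7.35,-9.7,0],[10.4,7.35,-9.7,0]]
  jaw: 1

```text
clock: 34.25
position: [0.5684, -0.2901, 0.2418]
tool_rot: [3.127, -0.003, 1.721]
force: [0.1, -0.8, 1.0]
grip_width: 0.0002
```

```bash
cat > st.py <<'E'
from h import *
from scipy.spatial.transform import Rotation as Ro
o=bot.observe(); R=Ro.from_euler("xyz",o["tool_rot"]).as_matrix()
np.set_printoptions(precision=4,suppress=True)
print(o["clock"],o["position"],o["tool_rot"],o["force"],"tip",o["position"]+.173*R[:,2])
E
python3 st.py; python3 -c "
from h import *
crop('scene','s26',210,150,310,230,8); crop('wrist','w26',180,150,460,330,2.8)"
```

```text
34.25 [ 0.5684 -0.2901  0.2418] [ 3.1266 -0.003   1.7207] [ 0.1003 -0.7802  0.9866] tip [ 0.5709 -0.2892  0.0688]
```

View pics/s26.png

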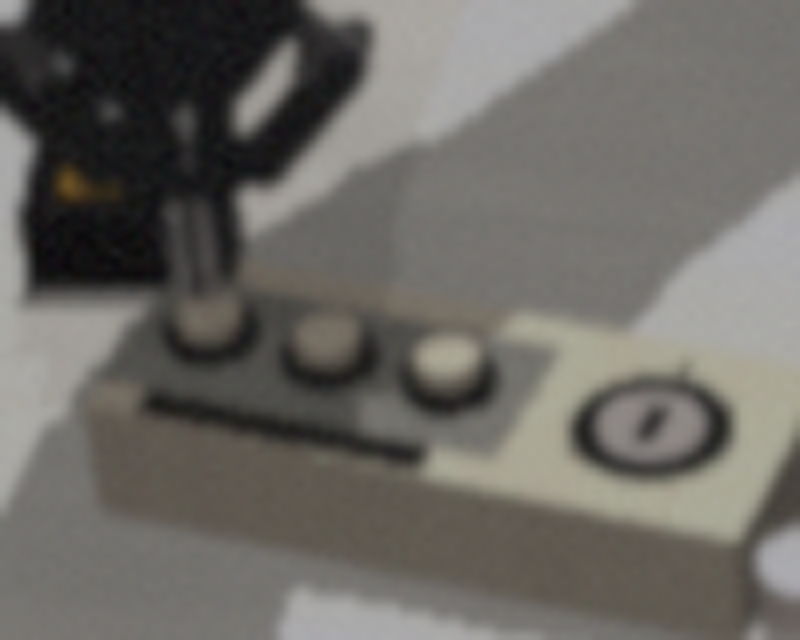

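View pics/w26.png

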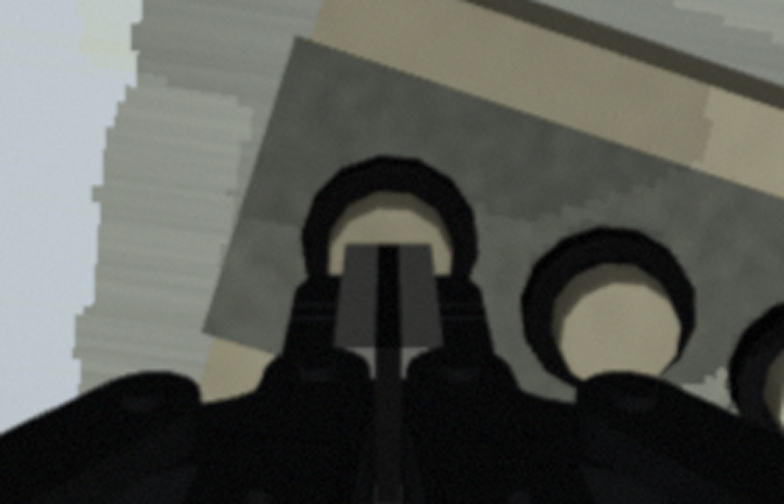

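Call:
step_arm:
  plan:
    - [[0,0,-0.3,0],[0,0,-0.6,0],[0,0,-0.8,0],[0,0,-0.8,0],[0,0,-0.8,0]]

```text
clock: 34.77
position: [0.5685, -0.2902, 0.2347]
tool_rot: [3.125, -0.002, 1.721]
force: [-1.0, -0.3, 0.6]
grip_width: -0.0003
```

```bash
cat > fz.py <<'E'
from h import *
F=[];Z=[]
for i in range(6):
    bot.grab_frame("side"); o=bot.observe(); F.append(o["force"]); Z.append(o["position"][2])
print(round(o["clock"],2),"z %.4f"%np.mean(Z),"F",np.mean(F,0).round(2),"sd",np.std(F,0)[2].round(2))
E
python3 fz.py
```

```text
35.07 z 0.2349 F [ 0.04 -0.33 -0.12] sd 0.31
```

Call:
step_arm:
  plan:
    - [[0,0,-0.1,0],[0,0,-0.2,0],[0,0,-0.2,0],[0,0,-0.2,0]]

```text
clock: 35.4
position: [0.5686, -0.2903, 0.2328]
tool_rot: [3.125, -0.002, 1.721]
force: [0.5, -0.6, -0.1]
grip_width: 0.0003
```

```bash
python3 fz.py
```

```text
35.7 z 0.2329 F [-0.25  0.15 -0.17] sd 0.3
```

Call:
step_arm:
  plan:
    - [[0,0,-0.05,0],[0,0,-0.1,0],[0,0,-0.1,0],[0,0,-0.1,0]]

```text
clock: 36.03
position: [0.5686, -0.2903, 0.232]
tool_rot: [3.125, -0.002, 1.721]
force: [0.4, 0.2, 1.5]
grip_width: 0.0001
```

```bash
python3 fz.py
```

```text
36.33 z 0.2320 F [-0.33  0.08  2.27] sd 0.42
```

Call:
step_arm:
  plan:
    - [[0,0,-0.03,0],[0,0,-0.06,0],[0,0,-0.06,0]]

```text
clock: 36.58
position: [0.5687, -0.2903, 0.2314]
tool_rot: [3.125, -0.002, 1.721]
force: [-0.8, 0.5, 4.6]
grip_width: -0.0
```

```bash
python3 fz.py
```

```text
36.88 z 0.2314 F [-0.42  0.39  4.08] sd 0.59
```

Call:
step_arm:
  plan:
    - [[0,0,-0.06,0],[0,0,-0.12,0],[0,0,-0.2,0],[0,0,-0.28,0],[0,0,-0.36,0],[0,0,-0.42,0],[0,0,-0.42,0],[0,0,-0.42,0]]

```text
clock: 37.55
position: [0.5687, -0.2903, 0.2271]
tool_rot: [3.125, -0.002, 1.721]
force: [-0.4, -0.2, 2.7]
grip_width: 0.0001
```

```bash
python3 fz.py
```

```text
37.85 z 0.2272 F [-0.26  0.01  3.31] sd 0.33
```

Call:
step_arm:
  plan:
    - [[0,0,0,0],[0,0,0,0],[0,0,0,0],[0,0,0,0],[0,0,0,0],[0,0,0,0],[0,0,0,0],[0,0,0,0],[0,0,0,0],[0,0,0,0],[0,0,0,0],[0,0,0,0]]

```text
clock: 38.85
position: [0.5686, -0.2903, 0.2272]
tool_rot: [3.125, -0.002, 1.721]
force: [-2.6, -0.2, 6.5]
grip_width: 0.0002
```

Call:
step_arm:
  plan:
    - [[0,0,0,0],[0,0,0,0],[0,0,0,0],[0,0,0,0],[0,0,0,0],[0,0,0,0],[0,0,0,0],[0,0,0,0],[0,0,0,0]]

```text
clock: 39.6
position: [0.5686, -0.2903, 0.2272]
tool_rot: [3.125, -0.002, 1.721]
force: [-2.5, 0.7, 3.3]
grip_width: -0.0002
```

Call:
step_arm:
  plan:
    - [[0,0,0.2,0],[0,0,0.5,0],[0,0,1,0],[0,0,3,0],[0,0,6,0],[0,0,9,0],[0,0,12,0],[0,0,14,0],[0,0,14,0]]

```text
clock: 40.35
position: [0.5693, -0.2904, 0.3721]
tool_rot: [3.12, 0.002, 1.72]
force: [0.4, -0.7, 0.4]
grip_width: 0.0001
```

```bash
python3 fz.py; python3 - <<'E'
from h import *
grab("scene","s30");grab("side","d30")
E
```

```text
40.65 z 0.3673 F [-0.01 -0.29 -0.08] sd 0.51
```

View pics/s30.png

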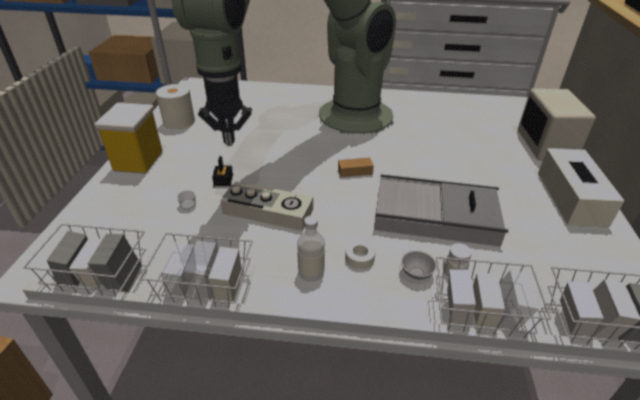

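View pics/d30.png

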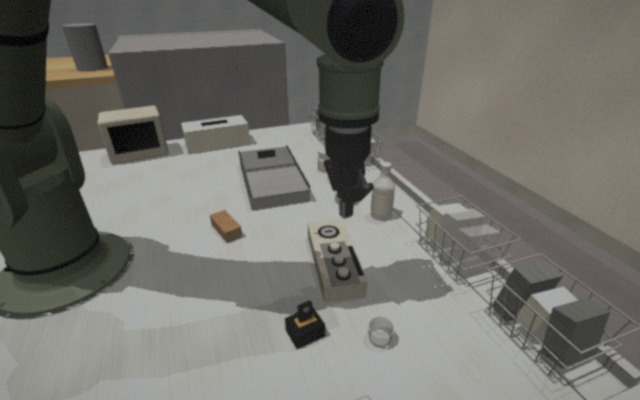

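```bash
python3 -c "
from workcell import bot
print(bot.job_done())"
```

```text
the job is handed in; nothing more can be done
None
```

The job is done and handed in at about 41 s on the robot's clock; no verdict was reported.

- **Safe:** Two packs were present. I put both in the well, and a wrist picture showed them lying clear inside. I pushed the cover until it met its end stop at about 38 N, and the pictures show it shut. No packs are visible on the bench in the final views.
- **Key:** I took the key from its stand and pushed it in until the collar sat on the disc, with contact force rising at the expected height. I turned it clockwise to its stop (+0.34 N m) and back to its home stop (−0.37 N m). After I pulled it straight out, the slot lined up with its mark. The key stands upright in its stand with the collar seated.
- **Push keys:** The first key I tried, at the end nearest the stand, was the one that snaps. Its force rose to about 4.1 N just before the snap, where a worn key would stay at or below 1.3 N. It then gave way to its bottom at about 3 N. I held it there for more than two seconds and let go. The other two keys were not touched because the first was clearly the one.

No check failed. The hold force was a little uneven (2.7 to 6.5 N against the bottom stop). The tool had tilted by about 0.015 rad after the contacts, and I corrected for that in the placements. In the last pictures the other objects look undisturbed and the arm touches nothing.

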